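Close up the notions tins on the cutting table

ROBOT

A 6-joint arm with a two-finger parallel gripper is mounted at the origin on the work surface. World frame = base frame: x ahead of the robot, y to its left, z up, the work surface at z = 0. Lengths are in m, angles in rad, forces in N, time in s.
With the tool pointing down it reaches from about 0.375 to 0.9 m from the base axis. Payload 3.1 kg.
Tool frame: the origin (TCP) lies midway between the tips of the shut fingers; the grasp point (between the pads) lies 19 mm behind it; z points along the fingers, y is the direction in which the jaws open and shut (so a half turn about z gives the same grasp; the last joint's range is limited). The gripper opens to 85 mm and grips with 20 to 120 N. Pads are 22 mm wide; open, the fingers measure 114 mm over their backs; the gripper's body (76 mm by 85 mm) begins 54 mm behind the grasp point. The pads swing forward as they close: fully open they stand 13 mm farther back than shut.
Start: joints at [1.099, 0.527, 1.433, -0, 1.181, -0.178], TCP at [0.181, 0.598, 0.231] pointing down, gripper open.
Joint ranges: [-3.08, 3.08], [-0.75, 2.2], [0.22, 2.44], [-1.43, 4.57], [0, 2.65], [-2.85, 2.85]. Speed limits (rad/s): [2.79, 2.79, 3.14, 3.14, 3.14, 3.14].

INTERFACE

Orientations are given as a unit quaternion [x, y, z, w].
In Python, from station import manip gives the robot as it stands.
- The arm moves only by the tool servo_tool, never from a script. Its argument "increments" is a list of rows, each an object with "hand": the closure, from 0 (fully open) to 1 (shut); "travel": the shift along the tool's x, y, z in mm, a list of three; "yaw": the turn about the tool's z in degrees. A call has 1 to 20 rows; each row shifts and turns the commanded pose from where the row before left it, along the tool's axes as they then stand; what a row does not reach is not made up. A row lasts 1/10 s, in which the tool goes at most 50 mm and 8.59 degrees, less where a joint would pass 70% of its speed; a pose out of reach is approached as far as the arm can. A call with a gripper value outside its range is refused whole. The fingers move at their own pace and stop on an object; "newtons" is the grip in N (left out, the last holds). Time passes only in rows, so rows that do not move let the fingers close. It gives the time, the measured TCP pose, the force and the opening at its end, in the units of the state.
- manip.sense(): the state, without advancing time (a new reading comes with each control period).
- manip.snapshot(name): name is "scene" or "top" or "wrist"; returns a dict with "pixels" (480x640x3 uint8, blue, green, red), "fx", "fy", "cx", "cy" (pixels), "R" (3x3) and "t" (3): a world point X has camera coordinates R X + t. Camera axes: x right, y down, z forward; pixel columns grow to the right and rows downward; lengths in m; the calibration is good to about 2 mm. A picture is of the moment at which its call begins. There is no depth.
- manip.sign_off(): hands the job in, once; it reports no verdict.
The state is a dict: "t": time; "q": joint angles; "qd": joint speeds; "tau": joint torques, N m; "tcp_pos": TCP position; "tool_rot": TCP orientation; "force": force on the tool from outside, world axes, zero at the start; "ft_torque": the same for the moment, N m; "finger_gap": opening from 0.0 (shut) to 1.0 (fully open).
Only numpy, scipy, OpenCV 4.12 (cv2) and the standard library are available. Lean on these libraries where they do the work, as an engineer would, in place of code of your own. Each camera call takes 0.05 s, during which the arm holds its last target.

TASK

Close up the four open notions tins for the night: put each loose lid on the tin it fits, large round, small round, square and oblong, so that it sits flat and all the way down. The enamel chips, so set the lids down rather than dropping them, and leave the tins and the two thread cones standing where they are.

Things in the scene. Friction and masses are not known exactly. Their poses are not given: they have to be found in the camera images.
- lid_large_round_grip (a point): Loose white enamel lid, large round, 108 mm across, 6 mm thick, 130 g, right way up, with a dark-wood knob 24 mm across, head 12 to 36 mm above the lid top. A tapered plug 8 mm deep under it enters the tin with 4 to 7 mm of play all round. This point: centre of the knob head, 24 mm above the lid top, 38 mm above the plug underside, 30 mm above the rim when fully on; z up.
- lid_small_round_grip (a point): Loose white enamel lid, small round, 80 mm across, 6 mm thick, 130 g, right way up, with a dark-wood knob 24 mm across, head 12 to 36 mm above the lid top. A tapered plug 8 mm deep under it enters the tin with 4 to 7 mm of play all round. This point: centre of the knob head, 24 mm above the lid top, 38 mm above the plug underside, 30 mm above the rim when fully on; z up.
- lid_square_grip (a point): Loose white enamel lid, square, 96 mm along its x by 96 mm along its y, 6 mm thick, 130 g, right way up, with a dark-wood bar 16 mm thick (x) by 56 mm long (y), 13 to 35 mm above the lid top, on posts. A plug 8 mm deep under it enters the tin with 5 mm of play each side. Fits at any quarter turn. This point: centre of the bar, 24 mm above the lid top, 38 mm above the plug underside, 30 mm above the rim when fully on; z up.
- lid_oblong_grip (a point): Loose white enamel lid, oblong, 76 mm along its x by 116 mm along its y, 6 mm thick, 130 g, right way up, with a dark-wood bar 16 mm thick (x) by 56 mm long (y), 13 to 35 mm above the lid top, on posts. A plug 8 mm deep under it enters the tin with 5 mm of play each side. Fits either way round. This point: centre of the bar, 24 mm above the lid top, 38 mm above the plug underside, 30 mm above the rim when fully on; z up.
- tin_large_round_mouth (a point): Open white enamel tin with a dark rim, large round, 104 mm across outside, 48 mm tall, wall 3 mm, holding coat buttons that lie clear of the lid's plug, about 0.75 kg, loose on the table. This point is the centre of its mouth, level with the rim. z is up.
- tin_small_round_mouth (a point): Open white enamel tin with a dark rim, small round, 76 mm across outside, 40 mm tall, wall 3 mm, holding shirt buttons that lie clear of the lid's plug, about 0.75 kg, loose on the table. This point is the centre of its mouth, level with the rim. z is up.
- tin_square_mouth (a point): Open white enamel tin with a dark rim, square, 92 mm along its x by 92 mm along its y outside, 44 mm tall, wall 3 mm, holding metal bobbins that lie clear of the lid's plug, about 0.75 kg, loose on the table. This point is the centre of its mouth, level with the rim. z is up; x and y run along its sides.
- tin_oblong_mouth (a point): Open white enamel tin with a dark rim, oblong, 72 mm along its x by 112 mm along its y outside, 36 mm tall, wall 3 mm, holding brass press studs that lie clear of the lid's plug, about 0.75 kg, loose on the table. This point is the centre of its mouth, level with the rim. z is up; x and y run along its sides.
- cone_a_center (a point): Cone of black thread standing upright on the table, 62 mm across at the foot, tapering, 90 mm tall, 160 g: not to be disturbed. This point is on its axis, half-way up; z is up along the axis.
- cone_b_center (a point): Cone of grey thread standing upright on the table, 62 mm across at the foot, tapering, 90 mm tall, 160 g: not to be disturbed. This point is on its axis, half-way up; z is up along the axis.
Mind the look-alikes: they are no part of the job. Leave any green, orange or red look-alike of the part that bears cone_a_center alone.

How it is judged:
By the outcome, as a careful person would: the job done as asked, in the order asked, and still so for the second after the job is handed in, with the robot touching nothing.
It also fails if it takes over 120 s, if anything falls off the work surface, if the arm or the gripper's body presses on something with over 40 N, if the wrist force passes 120 N, or if a joint passes its speed limit or range.

## Working session

There is one attempt and no reset: what is moved stays moved. The work goes in short steps, Python scripts to look and compute and a tool call to move; the robot and the scene stay as the last step left them, time stands still between calls to the robot, and variables do not carry over. Pictures are saved under pics/ and viewed, and the job is handed in when it is done.

Besides the shell and the picture viewer there is one more tool, called after ">>>" by a JSON object that holds its "fn" and its "kwargs". servo_tool: Moves the arm, as the interface text tells. Its arguments: {"type":"object","properties":{"increments":{"type":"array","items":{"type":"object","properties":{"hand":{"type":"number"},"travel":{"type":"array","items":{"type":"number"}},"yaw":{"type":"number"}}}},"newtons":{"type":"number"}},"required":["increments"]}

```bash
mkdir -p pics; ls; python3 - <<'E'
from station import manip
import cv2,json,numpy as np
for n in ["top","scene","wrist"]:
    s=manip.snapshot(n); cv2.imwrite(f"pics/{n}0.png",s["pixels"])
    np.savez(f"pics/{n}0.npz",**s)
    print(n,s["fx"],s["fy"],s["cx"],s["cy"],np.round(s["R"],4).tolist(),np.round(s["t"],4).tolist())
print(manip.sense())
E
```

```text
pics
top 460.1530396004294 460.1530396004294 318.5209532275896 238.26842796744023 [[-0.0164, -0.9997, 0.0158], [-0.9847, 0.0134, -0.1735], [0.1732, -0.0184, -0.9847]] [-0.0839, 0.4845, 0.9426]
scene 462.66610930537166 462.66610930537166 316.8544322540916 246.53442216421567 [[0.7197, 0.694, 0.0199], [0.424, -0.4167, -0.8041], [-0.5498, 0.5871, -0.5941]] [-0.2759, -0.1743, 1.3237]
wrist 338.40915950884545 338.40915950884545 318.6266925827519 240.5995721352583 [[0.2894, 0.9572, -0.0009], [0.9132, -0.2758, 0.2999], [0.2868, -0.0876, -0.954]] [-0.6234, -0.0398, 0.3798]
{'t': 0.15, 'q': array([ 1.09846859e+00,  5.28294078e-01,  1.43359719e+00, -1.33932546e-05,
        1.18140632e+00, -1.78480282e-01]), 'qd': array([ 0.00044416, -0.00254234, -0.00464361,  0.00050574, -0.00011586,
        0.00039105]), 'tau': array([ 3.85961512e-04, -4.42746413e+01, -1.78276563e+01, -2.13427224e-04,
        5.62837638e-03,  7.42112888e-06]), 'tcp_pos': array([0.18073438, 0.59772765, 0.23053638]), 'tool_rot': array([ 1.46393126e-01,  9.89226125e-01, -8.09708847e-04, -2.66657736e-04]), 'force': array([-0.08266409, -0.80175619, -1.09443257]), 'ft_torque': array([-0.0090756 , -0.05813723, -0.00315109]), 'finger_gap': 0.9964358360736554}
```

View pics/top0.png

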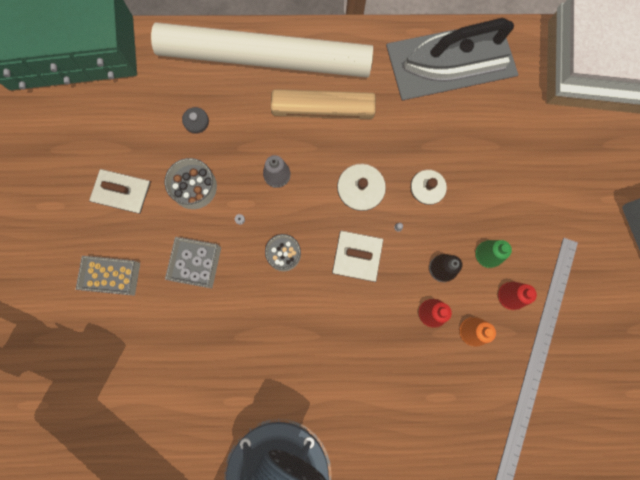

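View pics/scene0.png

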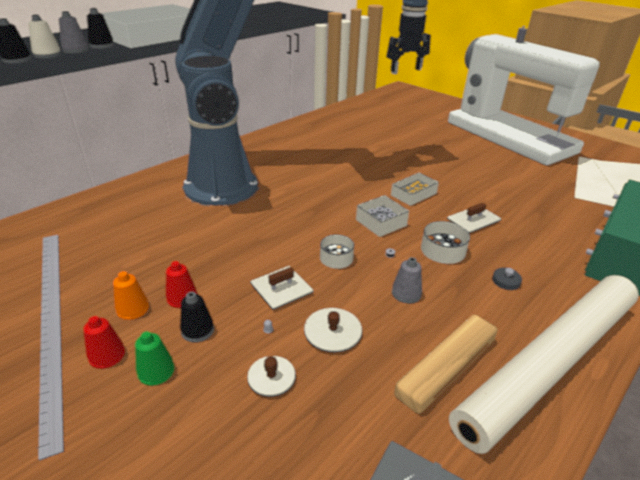

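```bash
python3 - <<'E'
import cv2,numpy as np
im=cv2.imread("pics/top0.png")
def crop(n,x,y,w,h,k):
    c=cv2.resize(im[y:y+h,x:x+w],None,fx=k,fy=k,interpolation=cv2.INTER_CUBIC)
    for i in range(0,w,20): cv2.putText(c,str(x+i),(i*k,8),0,.35,(0,255,255),1); cv2.line(c,(i*k,0),(i*k,c.shape[0]),(0,255,255),1) if 0 else None; cv2.line(c,(i*k,10),(i*k,16),(0,255,255),1)
    for j in range(0,h,20): cv2.putText(c,str(y+j),(0,j*k+4),0,.35,(0,255,255),1)
    cv2.imwrite(f"pics/{n}.png",c)
crop("cA",70,150,150,150,4*1)
crop("cB",255,150,200,140,4)
E
```

```text
(no output)
```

View pics/cA.png

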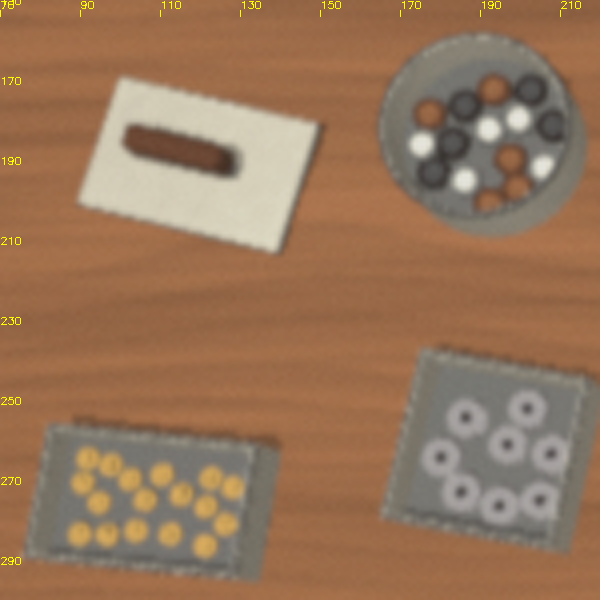

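View pics/cB.png

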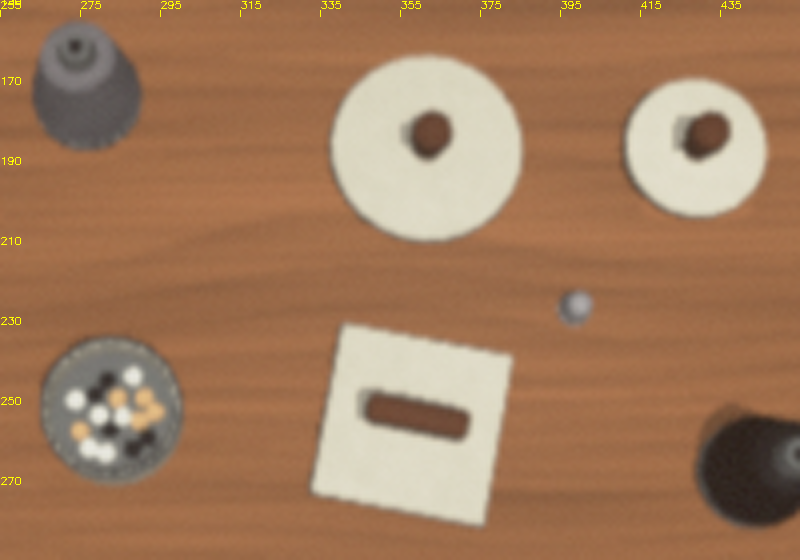

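View pics/wrist0.png

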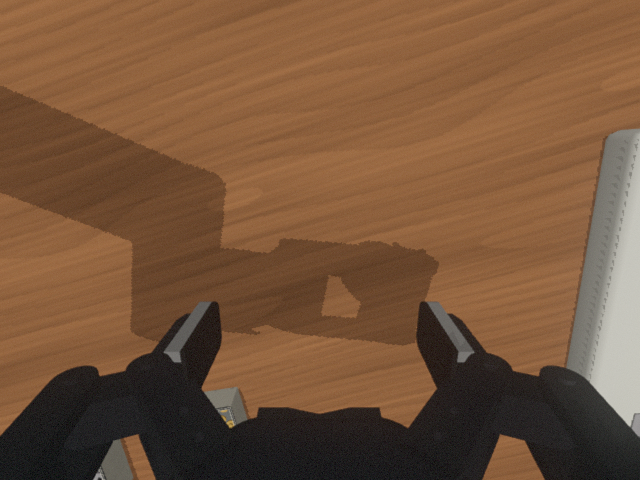

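```bash
cat > h.py <<'E'
import numpy as np,cv2
def ray(s,u,v,z):
    R=np.array(s["R"]);t=np.array(s["t"]);C=-R.T@t
    d=R.T@np.array([(u-s["cx"])/s["fx"],(v-s["cy"])/s["fy"],1.])
    return C+d*(z-C[2])/d[2]
def proj(s,X):
    c=np.array(s["R"])@np.array(X)+np.array(s["t"]); return s["cx"]+s["fx"]*c[0]/c[2], s["cy"]+s["fy"]*c[1]/c[2]
E
python3 - <<'E'
from h import *
s=np.load("pics/top0.npz")
A=lambda x,y:(70+(x-1.5)/4,150+(y-1.5)/4)
B=lambda x,y:(255+(x-1.5)/4,150+(y-1.5)/4)
def rnd(n,p,z): print(n,np.round(ray(s,*p,z)[:2]*1e3,1))
rnd("Ltin",A(476,126),.048);rnd("Llid",B(426.5,148),.014);rnd("Slid",B(696.5,147.5),.014);rnd("Stin",B(111,407),.040)
def quad(n,ps,z):
    P=np.array([ray(s,*p,z)[:2]*1e3 for p in ps]);e=np.roll(P,-1,0)-P
    print(n,P.mean(0).round(1),np.linalg.norm(e,axis=1).round(1),np.degrees(np.arctan2(e[:,1],e[:,0])).round(1))
quad("Olid",[A(122,77),A(320,123),A(278,253),A(78,203)],.014)
quad("Otin",[A(50,424),A(254,443),A(236,575),A(26,554)],.036)
quad("Qtin",[A(422,347),A(585,376),A(550,547),A(383,518)],.044)
quad("Qlid",[B(343,323),B(512,355),B(485,526),B(311,493)],.014)
for nm,p in dict(grey=(276,172),black=(445,267),red=(434,314)).items(): rnd(nm,p,0)
R=s["R"];print("cam",-R.T@s["t"])
E
```

```text
Ltin [611.9 188.5]
Llid [ 605.1 -190. ]
Slid [ 603.6 -342.7]
Stin [456.3 -13.6]
Olid [602.5 350.6] [115.4  77.  115.7  75.3] [-104.1  165.3   75.   -15. ]
Otin [413.3 361. ] [108.9  69.9 110.8  69.1] [-96.2 175.3  83.4  -6.3]
Qtin [437.5 179.2] [88.5 91.9 89.1 92.4] [-101.   169.8   79.3  -10.6]
Qlid [ 448.7 -177.3] [95.  96.  96.2 96.1] [-101.7  168.9   78.4  -11.9]
grey [646.2   2.9]
black [ 422.1 -372. ]
red [ 319.5 -341.2]
cam [ 0.31244736 -0.07298269  1.01352767]
```

```bash
python3 - <<'E'
from h import *
s=np.load("pics/wrist0.npz")
print(-s["R"].T@s["t"], ray(s,320,240,0),ray(s,320,0,0),ray(s,320,400,0),ray(s,600,240,0),proj(s,[.181,.598,.231]))
s=np.load("pics/top0.npz")
E
```

```text
[0.10775608 0.61903491 0.37371123] [0.21989159 0.58643872 0.        ] [-0.00790779  0.65500582  0.        ] [0.438007   0.52078646 0.        ] [0.31347742 0.89630922 0.        ] (np.float64(321.16126068487324), np.float64(304.20926292098676))
```

>>> {"fn": "servo_tool", "kwargs": {"increments": [{"hand":0,"yaw":-8.42},{"hand":0,"yaw":-8.42},{"travel":[-23.6,-43.8,0],"hand":0},{"travel":[-23.6,-43.8,0],"hand":0},{"travel":[-23.6,-43.8,0],"hand":0},{"travel":[-23.6,-43.8,0],"hand":0},{"travel":[-23.6,-43.8,0],"hand":0},{"travel":[-23.6,-43.8,0],"hand":0},{"travel":[-23.6,-43.8,0],"hand":0},{"travel":[-23.6,-43.8,0],"hand":0},{"travel":[-23.6,-43.8,0],"hand":0},{"travel":[-23.6,-43.8,0],"hand":0},{"travel":[-23.6,-43.8,0],"hand":0},{"travel":[-23.6,-43.8,0],"hand":0},{"travel":[-23.6,-43.8,0],"hand":0},{"travel":[-23.6,-43.8,0],"hand":0},{"travel":[-23.6,-43.8,0],"hand":0},{"travel":[-23.6,-43.8,0],"hand":0},{"travel":[-23.6,-43.8,0],"hand":0},{"travel":[-23.6,-43.8,0],"hand":0}], "newtons": 40}}

```text
schema error: expected keys hand, travel, yaw
```

>>> {"fn": "servo_tool", "kwargs": {"increments": [{"travel":[0,0,0],"hand":0,"yaw":-8.42},{"travel":[0,0,0],"hand":0,"yaw":-8.42},{"travel":[-23.6,-43.8,0],"hand":0,"yaw":0},{"travel":[-23.6,-43.8,0],"hand":0,"yaw":0},{"travel":[-23.6,-43.8,0],"hand":0,"yaw":0},{"travel":[-23.6,-43.8,0],"hand":0,"yaw":0},{"travel":[-23.6,-43.8,0],"hand":0,"yaw":0},{"travel":[-23.6,-43.8,0],"hand":0,"yaw":0},{"travel":[-23.6,-43.8,0],"hand":0,"yaw":0},{"travel":[-23.6,-43.8,0],"hand":0,"yaw":0},{"travel":[-23.6,-43.8,0],"hand":0,"yaw":0},{"travel":[-23.6,-43.8,0],"hand":0,"yaw":0},{"travel":[-23.6,-43.8,0],"hand":0,"yaw":0},{"travel":[-23.6,-43.8,0],"hand":0,"yaw":0},{"travel":[-23.6,-43.8,0],"hand":0,"yaw":0},{"travel":[-23.6,-43.8,0],"hand":0,"yaw":0},{"travel":[-23.6,-43.8,0],"hand":0,"yaw":0},{"travel":[-23.6,-43.8,0],"hand":0,"yaw":0},{"travel":[-23.6,-43.8,0],"hand":0,"yaw":0},{"travel":[-23.6,-43.8,0],"hand":0,"yaw":0}], "newtons": 40}}

```text
t: 2.15
tcp_pos: [0.6062, -0.192, 0.2309]
tool_rot: [0.0, 1.0, 0.0, -0.0]
force: [0.2, 0.7, -0.1]
finger_gap: 0.998
```

```bash
cat > look.py <<'E'
from station import manip
import sys
from h import *
n,out=sys.argv[1:3]
s=manip.snapshot(n); np.savez(f"pics/{out}.npz",**s); im=s["pixels"].copy()
st=manip.sense(); q=st["tool_rot"]
print("t",st["t"],"tcp",(st["tcp_pos"]*1e3).round(1),"phi",round(2*np.degrees(np.arctan2(q[1],q[0]))-90,2),"F",st["force"].round(1),"gap",round(st["finger_gap"],3),"q",np.degrees(st["q"]).round(0), q.round(4))
# axis ticks
for i in range(0,640,50): cv2.line(im,(i,0),(i,6),(0,255,255),1)
for j in range(0,480,50): cv2.line(im,(0,j),(6,j),(0,255,255),1)
cv2.imwrite(f"pics/{out}.png",im)
E
python3 look.py wrist w1
```

```text
t 2.2 tcp [ 611.  -200.9  231.2] phi 89.74 F [ 5.6 -4.9  0.1] gap 0.998 q [ -28.   31.   80.   -0.   68. -118.] [ 0.0022  1.     -0.0041  0.0036]
```

View pics/w1.png

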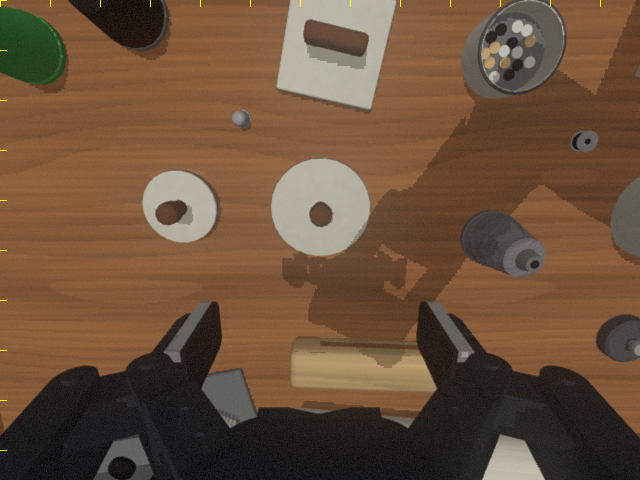

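>>> {"fn": "servo_tool", "kwargs": {"increments": [{"travel":[0,0,0],"hand":0,"yaw":0},{"travel":[0,0,0],"hand":0,"yaw":0},{"travel":[0,0,0],"hand":0,"yaw":0}]}}

```text
t: 2.5
tcp_pos: [0.6049, -0.1885, 0.231]
tool_rot: [-0.001, 1.0, 0.001, -0.001]
force: [0.0, 0.6, 0.2]
finger_gap: 0.997
```

```bash
python3 look.py wrist w2; python3 - <<'E'
from h import *
s=np.load("pics/w2.npz");im=s["pixels"]
# round lids: bright blob contours
g=im.min(2); m=(g>140).astype(np.uint8)
m=cv2.morphologyEx(m,cv2.MORPH_CLOSE,np.ones((15,15)))
for c in cv2.findContours(m,cv2.RETR_EXTERNAL,cv2.CHAIN_APPROX_NONE)[0]:
    if cv2.contourArea(c)<1500: continue
    P=np.array([ray(s,*p[0],.014)[:2]*1e3 for p in c],np.float32)
    print(cv2.boundingRect(c),cv2.minEnclosingCircle(P), cv2.minAreaRect(P))
E
```

```text
t 2.55 tcp [ 605.  -188.4  231.2] phi 90.09 F [ 0.5 -0.  -0.4] gap 0.998 q [ -27.   31.   81.    0.   68. -117.] [-8.e-04  1.e+00  4.e-04 -6.e-04]
(140, 172, 73, 71) ((605.1214599609375, -343.6910705566406), 39.2508659362793) ((604.9619140625, -343.8274841308594), (77.0060806274414, 77.63571166992188), 0.045775167644023895)
(268, 160, 98, 97) ((606.9077758789062, -191.1723175048828), 53.30731964111328) ((606.5562744140625, -191.49923706054688), (104.67028045654297, 105.9015121459961), 54.763160705566406)
(273, 0, 119, 110) ((448.8789367675781, -178.52777099609375), 66.78003692626953) ((449.1371765136719, -178.12860107421875), (95.20079803466797, 95.77208709716797), 78.4913330078125)
```

View pics/w2.png

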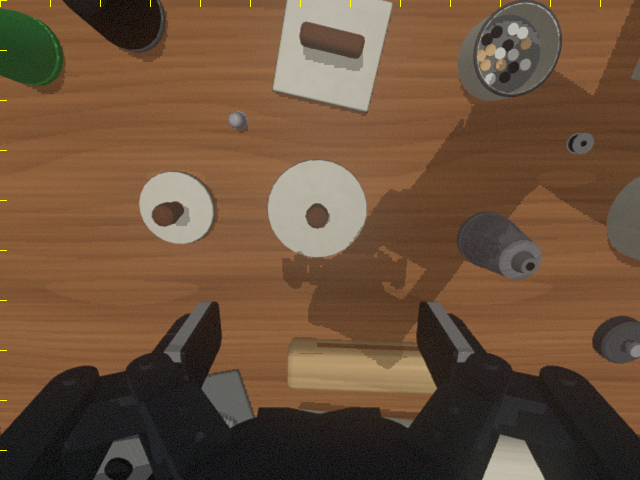

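>>> {"fn": "servo_tool", "kwargs": {"increments": [{"travel":[-1,-1,30],"hand":0,"yaw":0},{"travel":[0,-1,45],"hand":0,"yaw":0},{"travel":[0,0,45],"hand":0,"yaw":0},{"travel":[0,0,40],"hand":0,"yaw":0},{"travel":[0,0,25],"hand":0,"yaw":0},{"travel":[0,0,17],"hand":0,"yaw":0},{"travel":[0,0,7],"hand":0,"yaw":0},{"travel":[0,0,3],"hand":0,"yaw":0},{"travel":[0,0,0],"hand":0,"yaw":0},{"travel":[0,0,0],"hand":0,"yaw":0}]}}

```text
t: 3.55
tcp_pos: [0.6077, -0.1923, 0.0207]
tool_rot: [-0.0, 1.0, -0.001, 0.001]
force: [-0.4, 0.1, -0.8]
finger_gap: 1.001
```

```bash
python3 look.py wrist w3
```

```text
t 3.6 tcp [ 607.7 -192.4   20.7] phi 90.02 F [1.  0.  0.1] gap 0.997 q [ -28.   47.   88.   -0.   45. -118.] [-2.0e-04  1.0e+00 -6.0e-04  1.1e-03]
```

View pics/w3.png

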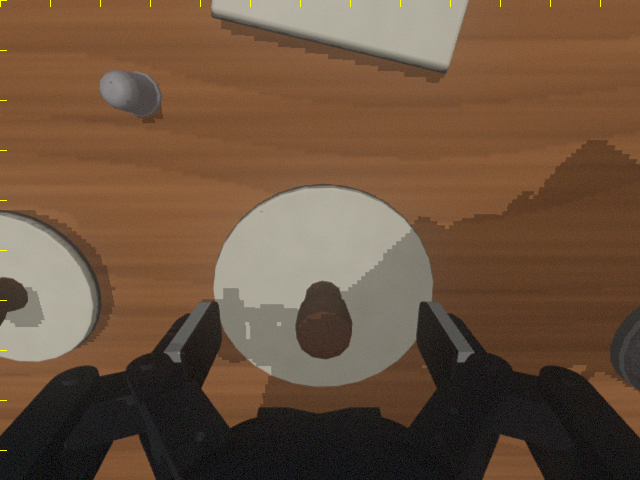

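>>> {"fn": "servo_tool", "kwargs": {"increments": [{"travel":[0,0,1],"hand":1,"yaw":0},{"travel":[0,0,0],"hand":1,"yaw":0},{"travel":[0,0,0],"hand":1,"yaw":0},{"travel":[0,0,0],"hand":1,"yaw":0},{"travel":[0,0,0],"hand":1,"yaw":0},{"travel":[0,0,0],"hand":1,"yaw":0},{"travel":[0,0,0],"hand":1,"yaw":0},{"travel":[0,0,0],"hand":1,"yaw":0}], "newtons": 40}}

```text
t: 4.4
tcp_pos: [0.6069, -0.1921, 0.0186]
tool_rot: [-0.0, 1.0, 0.0, 0.0]
force: [-0.9, 0.2, 3.0]
finger_gap: 0.266
```

```bash
python3 look.py wrist w4
```

```text
t 4.45 tcp [ 606.9 -192.1   18.6] phi 90.01 F [-0.3  0.6  4.1] gap 0.269 q [ -28.   47.   88.    0.   45. -118.] [-0.e+00  1.e+00 -0.e+00  1.e-04]
```

View pics/w4.png

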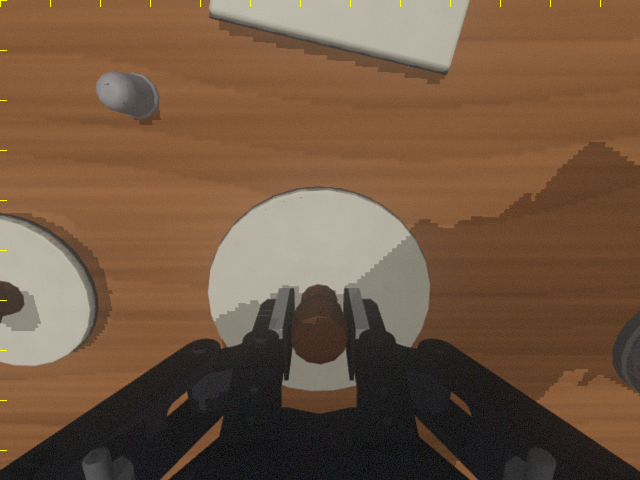

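>>> {"fn": "servo_tool", "kwargs": {"increments": [{"travel":[0,0,-8],"hand":1,"yaw":0},{"travel":[0,0,-22],"hand":1,"yaw":0},{"travel":[0,0,-40],"hand":1,"yaw":0},{"travel":[0,0,-45],"hand":1,"yaw":0},{"travel":[0,0,-40],"hand":1,"yaw":0},{"travel":[0,10,-25],"hand":1,"yaw":0},{"travel":[-8,25,0],"hand":1,"yaw":0},{"travel":[-8,40,0],"hand":1,"yaw":0},{"travel":[-8,45,0],"hand":1,"yaw":0},{"travel":[-8,45,0],"hand":1,"yaw":0},{"travel":[-8,45,0],"hand":1,"yaw":0},{"travel":[-8,45,0],"hand":1,"yaw":0},{"travel":[-8,45,0],"hand":1,"yaw":0},{"travel":[-8,40,0],"hand":1,"yaw":0},{"travel":[-8,25,0],"hand":1,"yaw":0},{"travel":[-8,11,0],"hand":1,"yaw":0},{"travel":[-8,4,0],"hand":1,"yaw":0},{"travel":[0,0,0],"hand":1,"yaw":0},{"travel":[0,0,0],"hand":1,"yaw":0}]}}

```text
t: 6.35
tcp_pos: [0.6945, 0.1867, 0.1978]
tool_rot: [0.0, 1.0, -0.0, -0.001]
force: [0.3, 1.1, -1.1]
finger_gap: 0.269
```

```bash
python3 look.py wrist w5
```

```text
t 6.4 tcp [694.4 186.5 198. ] phi 89.93 F [ 0.3  0.  -1.5] gap 0.268 q [  6.  40.  69.  -0.  72. -84.] [ 6.e-04  1.e+00 -3.e-04 -6.e-04]
```

View pics/w5.png

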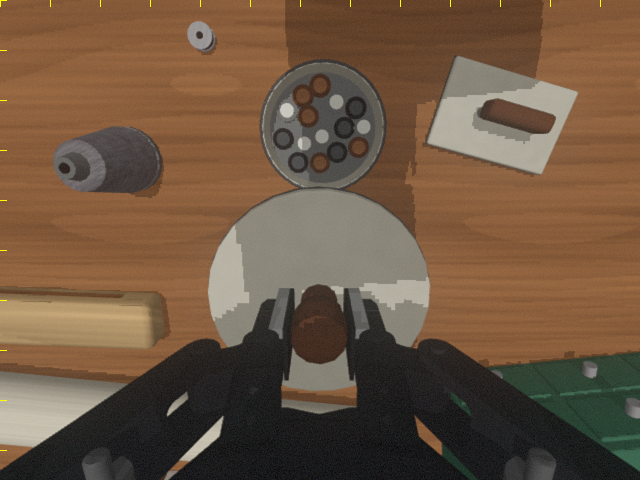

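```bash
python3 - <<'E'
from h import *
s=np.load("pics/w5.npz");im=s["pixels"]
cv2.imwrite("pics/w5c.png",cv2.resize(im[50:200,250:400],None,fx=4,fy=4,interpolation=cv2.INTER_CUBIC))
for p in [(261,124),(386,124),(322,60),(278,80),(367,80),(322,191)]: print(p,(ray(s,*p,.048)*1e3).round(1))
zt=.198-.0186+.014
for p in [(208,290),(430,290),(319,187),(319,390)]: print(p,(ray(s,*p,zt)*1e3).round(1))
E
```

```text
(261, 124) [610.2 138.7  48. ]
(386, 124) [610.3 241.1  48. ]
(322, 60) [563.2 188.5  48. ]
(278, 80) [577.3 153.8  48. ]
(367, 80) [577.4 224.1  48. ]
(322, 191) [665.3 188.8  48. ]
(208, 290) [689.6 132.7 193.4]
(430, 290) [689.6 239.2 193.4]
(319, 187) [640.3 186.  193.4]
(319, 390) [748.  186.  193.4]
```

View pics/w5c.png

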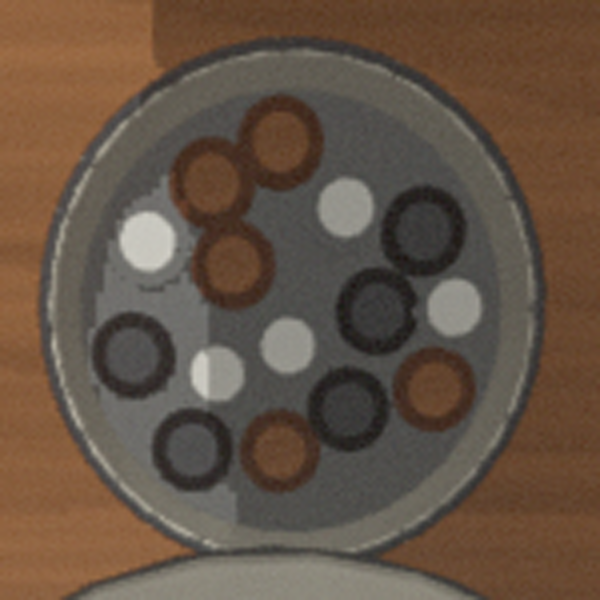

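>>> {"fn": "servo_tool", "kwargs": {"increments": [{"travel":[10,1,0],"hand":1,"yaw":0},{"travel":[25,1.5,0],"hand":1,"yaw":0},{"travel":[25,0,0],"hand":1,"yaw":0},{"travel":[15,0,10],"hand":1,"yaw":0},{"travel":[6,0,30],"hand":1,"yaw":0},{"travel":[0,0,35],"hand":1,"yaw":0},{"travel":[0,0,25],"hand":1,"yaw":0},{"travel":[0,0,12],"hand":1,"yaw":0},{"travel":[0,0,6],"hand":1,"yaw":0},{"travel":[0,0,3],"hand":1,"yaw":0},{"travel":[0,0,0],"hand":1,"yaw":0},{"travel":[0,0,0],"hand":1,"yaw":0}]}}

```text
t: 7.6
tcp_pos: [0.6147, 0.1905, 0.0786]
tool_rot: [-0.0, 1.0, 0.0, 0.001]
force: [0.3, -0.2, -1.7]
finger_gap: 0.269
```

```bash
python3 look.py wrist w6;python3 look.py scene s6; python3 - <<'E'
from h import *
im=cv2.imread("pics/s6.png");cv2.imwrite("pics/s6c.png",cv2.resize(im[150:300,360:560],None,fx=4,fy=4,interpolation=cv2.INTER_CUBIC))
E
```

```text
t 7.65 tcp [614.7 190.5  78.5] phi 90.01 F [-0.9  0.3 -1.3] gap 0.269 q [  7.  42.  86.   0.  51. -83.] [-1.0e-04  1.0e+00  2.0e-04  1.1e-03]
t 7.7 tcp [614.5 190.5  78.4] phi 90.01 F [-0.3  0.2 -2.5] gap 0.268 q [  7.  42.  86.   0.  51. -83.] [-1.e-04  1.e+00  1.e-04  1.e-03]
```

View pics/w6.png

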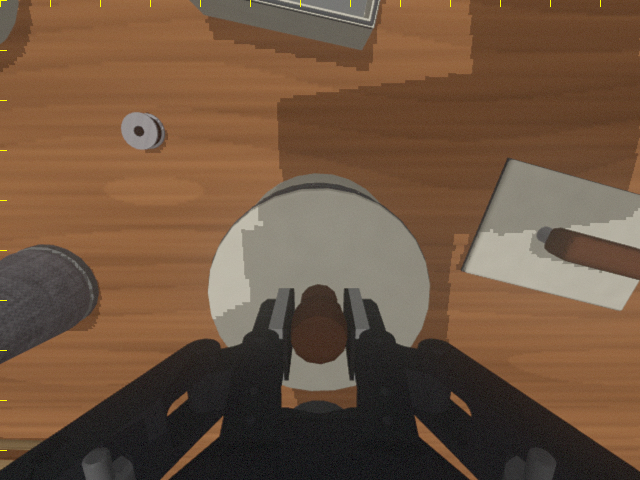

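View pics/s6c.png

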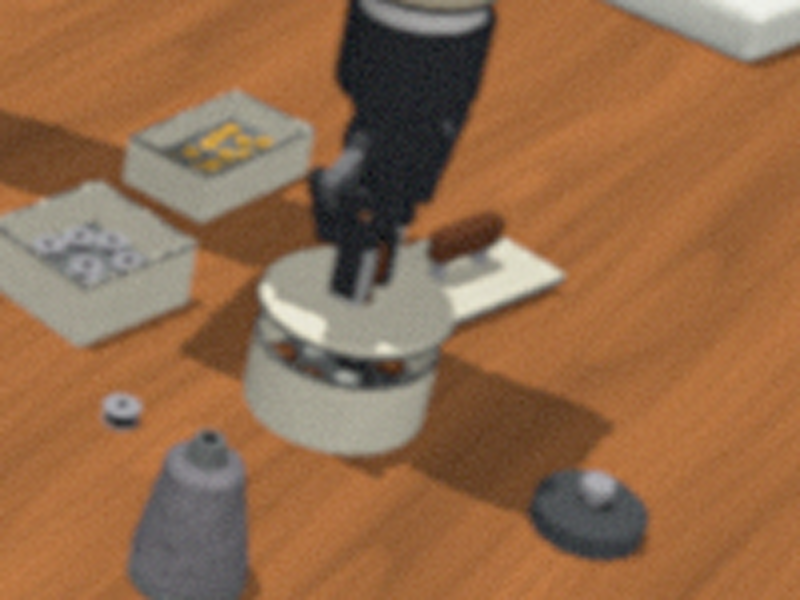

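>>> {"fn": "servo_tool", "kwargs": {"increments": [{"travel":[0.5,-1,5],"hand":1,"yaw":0},{"travel":[0,0,5],"hand":1,"yaw":0},{"travel":[0,0,3],"hand":1,"yaw":0},{"travel":[0,0,3],"hand":1,"yaw":0},{"travel":[0,0,2],"hand":1,"yaw":0},{"travel":[0,0,0.5],"hand":1,"yaw":0},{"travel":[0,0,0],"hand":1,"yaw":0},{"travel":[0,0,0],"hand":1,"yaw":0}]}}

```text
t: 8.5
tcp_pos: [0.6134, 0.1894, 0.0589]
tool_rot: [-0.0, 1.0, 0.0, 0.0]
force: [0.2, -0.4, -2.8]
finger_gap: 0.267
```

>>> {"fn": "servo_tool", "kwargs": {"increments": [{"travel":[0,0,0.5],"hand":1,"yaw":0},{"travel":[0,0,0],"hand":1,"yaw":0},{"travel":[0,0,0],"hand":0.7,"yaw":0},{"travel":[0,0,0],"hand":0.6,"yaw":0},{"travel":[0,0,0],"hand":0.4,"yaw":0},{"travel":[0,0,0],"hand":0.2,"yaw":0},{"travel":[0,0,0],"hand":0,"yaw":0},{"travel":[0,0,0],"hand":0,"yaw":0},{"travel":[0,0,-10],"hand":0,"yaw":0},{"travel":[0,0,-25],"hand":0,"yaw":0},{"travel":[0,0,-40],"hand":0,"yaw":0},{"travel":[0,0,-40],"hand":0,"yaw":0},{"travel":[0,0,-25],"hand":0,"yaw":0}]}}

```text
t: 9.8
tcp_pos: [0.6147, 0.1896, 0.2025]
tool_rot: [-0.0, 1.0, 0.0, 0.003]
force: [1.3, -0.5, 0.3]
finger_gap: 0.995
```

```bash
python3 look.py wrist w7;python3 look.py scene s7; python3 - <<'E'
from h import *
im=cv2.imread("pics/s7.png");cv2.imwrite("pics/s7c.png",cv2.resize(im[150:300,360:560],None,fx=4,fy=4,interpolation=cv2.INTER_CUBIC))
E
```

```text
t 9.85 tcp [616.8 190.  206.4] phi 90.02 F [1.  0.2 2.2] gap 1.004 q [  7.  33.  81.   0.  65. -83.] [-2.e-04  1.e+00  8.e-04  6.e-03]
t 9.9 tcp [616.4 189.8 204.1] phi 90.01 F [-0.6 -0.1  0.2] gap 1.0 q [  7.  33.  81.   0.  65. -83.] [-1.0e-04  1.0e+00  7.0e-04  5.4e-03]
```

View pics/w7.png

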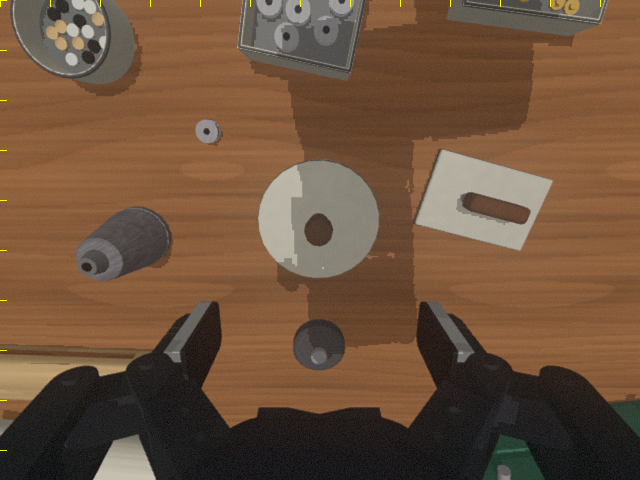

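View pics/s7c.png

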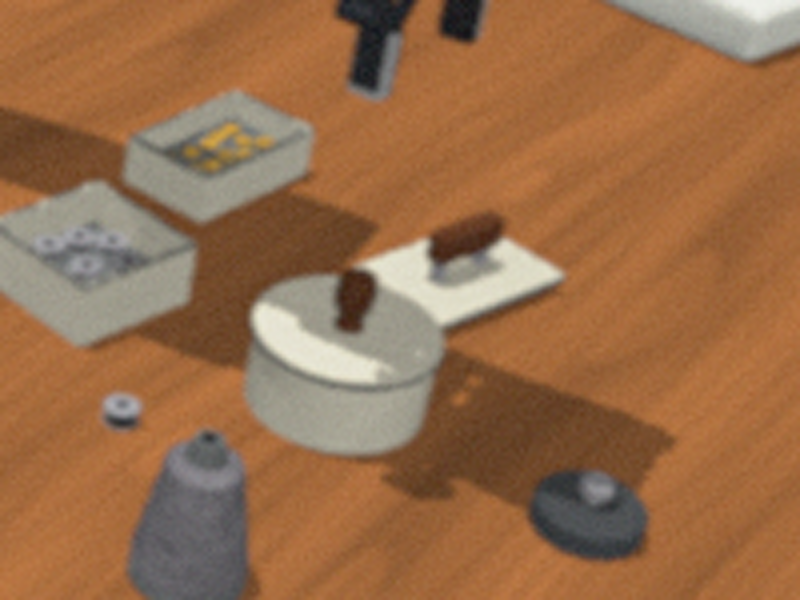

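>>> {"fn": "servo_tool", "kwargs": {"increments": [{"travel":[1,-10,0],"hand":0,"yaw":0},{"travel":[1,-30,0],"hand":0,"yaw":0},{"travel":[1,-45,0],"hand":0,"yaw":0},{"travel":[1,-48,0],"hand":0,"yaw":0},{"travel":[1,-48,0],"hand":0,"yaw":0},{"travel":[1,-48,0],"hand":0,"yaw":0},{"travel":[1,-48,0],"hand":0,"yaw":0},{"travel":[1,-48,0],"hand":0,"yaw":0},{"travel":[1,-48,0],"hand":0,"yaw":0},{"travel":[0,-48,0],"hand":0,"yaw":0},{"travel":[0,-45,0],"hand":0,"yaw":0},{"travel":[0,-35,0],"hand":0,"yaw":0},{"travel":[0,-20,0],"hand":0,"yaw":0},{"travel":[0,-9,20],"hand":0,"yaw":0},{"travel":[0,-3,30],"hand":0,"yaw":0},{"travel":[0,0,40],"hand":0,"yaw":0},{"travel":[0,0,25],"hand":0,"yaw":0},{"travel":[0,0,10],"hand":0,"yaw":0},{"travel":[0,0,0],"hand":0,"yaw":0},{"travel":[0,0,0],"hand":0,"yaw":0}]}}

```text
t: 11.9
tcp_pos: [0.605, -0.3437, 0.0741]
tool_rot: [-0.0, 1.0, -0.0, 0.0]
force: [-0.1, 0.1, 0.4]
finger_gap: 1.001
```

```bash
python3 look.py wrist w8;python3 - <<'E'
from h import *
for f in ["w7","w8"]:
  s=np.load(f"pics/{f}.npz");im=s["pixels"]
  g=im.min(2); m=(g>95).astype(np.uint8)
  m=cv2.morphologyEx(m,cv2.MORPH_CLOSE,np.ones((15,15)))
  for c in cv2.findContours(m,cv2.RETR_EXTERNAL,cv2.CHAIN_APPROX_NONE)[0]:
    if cv2.contourArea(c)<1500: continue
    P=np.array([ray(s,*p[0],.014)[:2]*1e3 for p in c],np.float32)
    print(f,cv2.boundingRect(c),cv2.minEnclosingCircle(P), cv2.minAreaRect(P))
E
```

```text
t 11.95 tcp [ 605.4 -344.1   74.9] phi 90.03 F [ 0.4 -0.  -0.2] gap 0.998 q [ -39.   46.   77.    0.   56. -129.] [-3.0e-04  1.0e+00 -8.0e-04  1.1e-03]
w7 (93, 435, 63, 45) ((944.5366821289062, -69.07801818847656), 51.84797286987305) ((938.5698852539062, -68.80615234375), (82.69026947021484, 75.19023132324219), 89.89804077148438)
w7 (0, 362, 126, 38) ((820.3944091796875, -116.0009765625), 82.5750961303711) ((819.7548217773438, -115.97747039794922), (156.86199951171875, 53.380584716796875), 87.89918518066406)
w7 (258, 161, 121, 117) ((624.0343017578125, 188.25732421875), 61.12120056152344) ((624.343994140625, 188.45095825195312), (120.64952087402344, 121.5403060913086), 0.015755128115415573)
w7 (415, 150, 138, 101) ((604.0197143554688, 351.52569580078125), 68.51900482177734) ((603.6997680664062, 351.445068359375), (116.68633270263672, 75.8970947265625), 75.36540222167969)
w7 (237, 0, 126, 73) ((452.09527587890625, 172.35800170898438), 56.435264587402344) ((450.3838195800781, 172.78890991210938), (101.42269134521484, 55.385868072509766), 79.0194091796875)
w7 (12, 0, 112, 76) ((448.5139465332031, -23.835128784179688), 47.6559944152832) ((461.0490417480469, -23.774303436279297), (56.93673324584961, 94.50292205810547), 0.053384214639663696)
w8 (258, 198, 124, 117) ((604.9862670898438, -344.0464172363281), 39.90353012084961) ((605.2515869140625, -344.0257568359375), (79.13607788085938, 78.73214721679688), 0.04098162055015564)
w8 (522, 0, 118, 82) ((481.85504150390625, -200.72698974609375), 36.94056701660156) ((477.7580871582031, -200.06243896484375), (68.63432312011719, 35.938777923583984), 80.78668975830078)
```

View pics/w8.png

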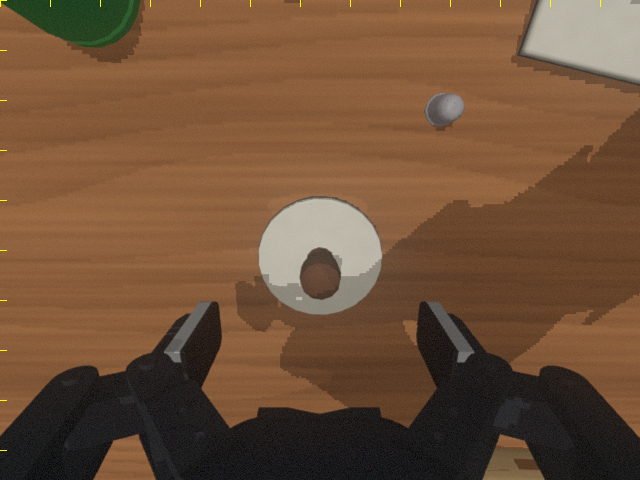

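>>> {"fn": "servo_tool", "kwargs": {"increments": [{"travel":[0,0,15],"hand":0,"yaw":0},{"travel":[0,0,20],"hand":0,"yaw":0},{"travel":[0,0,13],"hand":0,"yaw":0},{"travel":[0,0,6],"hand":0,"yaw":0},{"travel":[0,0,2],"hand":0,"yaw":0},{"travel":[0,0,0],"hand":0.3,"yaw":0},{"travel":[0,0,0],"hand":1,"yaw":0},{"travel":[0,0,0],"hand":1,"yaw":0},{"travel":[0,0,0],"hand":1,"yaw":0},{"travel":[0,0,0],"hand":1,"yaw":0},{"travel":[0,0,0],"hand":1,"yaw":0},{"travel":[0,0,0],"hand":1,"yaw":0},{"travel":[0,0,0],"hand":1,"yaw":0}]}}

```text
t: 13.25
tcp_pos: [0.6047, -0.344, 0.018]
tool_rot: [-0.0, 1.0, -0.0, 0.0]
force: [0.1, 0.7, 4.6]
finger_gap: 0.267
```

>>> {"fn": "servo_tool", "kwargs": {"increments": [{"travel":[0,0,-8],"hand":1,"yaw":0},{"travel":[0,0,-22],"hand":1,"yaw":0},{"travel":[0,0,-40],"hand":1,"yaw":0},{"travel":[0,0,-45],"hand":1,"yaw":0},{"travel":[0,0,-40],"hand":1,"yaw":0},{"travel":[6,10,-25],"hand":1,"yaw":0},{"travel":[6,30,0],"hand":1,"yaw":0},{"travel":[6,45,0],"hand":1,"yaw":0},{"travel":[6,45,0],"hand":1,"yaw":0},{"travel":[6,45,0],"hand":1,"yaw":0},{"travel":[6,45,0],"hand":1,"yaw":0},{"travel":[6,45,0],"hand":1,"yaw":0},{"travel":[6,35,0],"hand":1,"yaw":0},{"travel":[6,20,0],"hand":1,"yaw":0},{"travel":[6,8,0],"hand":1,"yaw":0},{"travel":[5,3,0],"hand":1,"yaw":0},{"travel":[0,0,0],"hand":1,"yaw":0},{"travel":[0,0,0],"hand":1,"yaw":0}]}}

```text
t: 15.05
tcp_pos: [0.5397, -0.0139, 0.1974]
tool_rot: [0.001, 1.0, -0.0, 0.0]
force: [0.3, -0.2, -2.3]
finger_gap: 0.269
```

```bash
python3 look.py wrist w9; python3 - <<'E'
from h import *
im=cv2.imread("pics/w9.png");cv2.imwrite("pics/w9c.png",cv2.resize(im[40:240,220:420],None,fx=3,fy=3,interpolation=cv2.INTER_CUBIC))
E
```

```text
t 15.1 tcp [539.9 -13.9 197.3] phi 89.92 F [-0.3  1.4 -1.6] gap 0.271 q [ -13.   26.   96.   -0.   57. -103.] [ 7.e-04  1.e+00 -2.e-04  3.e-04]
```

View pics/w9.png

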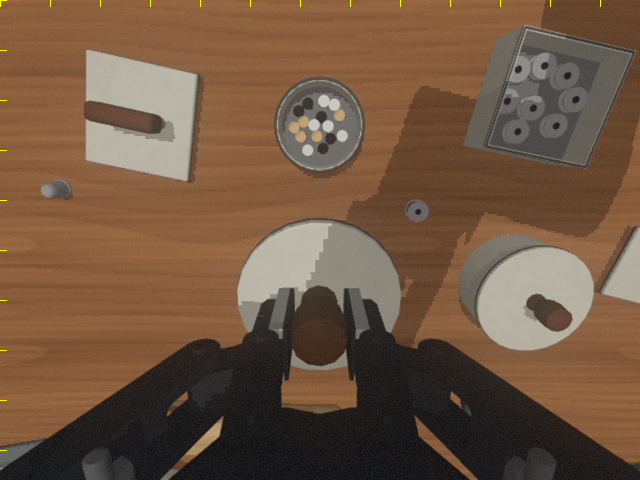

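View pics/w9c.png

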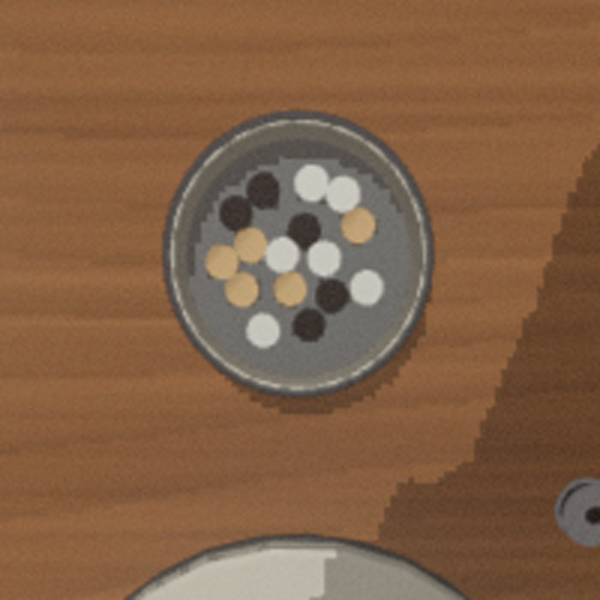

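```bash
python3 - <<'E'
from h import *
s=np.load("pics/w9.npz")
for p in [(275,124),(364.3,124),(319.5,77),(319.5,171.5)]: print(p,(ray(s,*p,.040)*1e3).round(1))
zt=.1973-.018+.014
for p in [(237,295),(401,295),(319,219),(319,370)]: print(p,(ray(s,*p,zt)*1e3).round(1))
P=np.array([ray(s,*p,.044)[:2]*1e3 for p in [(526,26),(635,51),(586,168),(485,148)]]);e=np.roll(P,-1,0)-P
print(P.mean(0).round(1),np.linalg.norm(e,axis=1).round(1),np.degrees(np.arctan2(e[:,1],e[:,0])).round(1))
E
```

```text
(275, 124) [455.5 -51.3  40. ]
(364.3, 124) [455.5  23.7  40. ]
(319.5, 77) [419.6 -13.9  40. ]
(319.5, 171.5) [494.8 -13.9  40. ]
(237, 295) [537.2 -54.  193.3]
(401, 295) [537.3  24.8 193.3]
(319, 219) [499.7 -14.6 193.3]
(319, 370) [580.3 -14.6 193.3]
[438.3 179.6] [90.  91.3 91.  92. ] [  79.   -10.7 -100.6  168.6]
```

>>> {"fn": "servo_tool", "kwargs": {"increments": [{"travel":[10,0.5,0],"hand":1,"yaw":0},{"travel":[25,0,0],"hand":1,"yaw":0},{"travel":[25,0,0],"hand":1,"yaw":0},{"travel":[15,0,10],"hand":1,"yaw":0},{"travel":[7.5,0,30],"hand":1,"yaw":0},{"travel":[0,0,40],"hand":1,"yaw":0},{"travel":[0,0,30],"hand":1,"yaw":0},{"travel":[0,0,13],"hand":1,"yaw":0},{"travel":[0,0,4],"hand":1,"yaw":0},{"travel":[0,0,1],"hand":1,"yaw":0},{"travel":[0,0,0],"hand":1,"yaw":0},{"travel":[0,0,0],"hand":1,"yaw":0}]}}

```text
t: 16.3
tcp_pos: [0.4575, -0.0124, 0.0702]
tool_rot: [-0.0, 1.0, -0.0, 0.001]
force: [0.0, 0.2, -1.7]
finger_gap: 0.262
```

```bash
python3 look.py wrist w10; python3 look.py scene s10; python3 - <<'E'
from h import *
im=cv2.imread("pics/s10.png");cv2.imwrite("pics/s10c.png",cv2.resize(im[180:300,270:430],None,fx=4,fy=4,interpolation=cv2.INTER_CUBIC))
E
```

```text
t 16.35 tcp [457.5 -12.4  70.2] phi 90.01 F [-0.7 -0.1 -0. ] gap 0.263 q [ -16.   34.  114.   -0.   32. -106.] [-1.e-04  1.e+00 -3.e-04  1.e-03]
t 16.4 tcp [457.4 -12.3  70.1] phi 90.01 F [-0.5  0.  -1.2] gap 0.268 q [ -16.   34.  114.   -0.   32. -106.] [-1.e-04  1.e+00 -3.e-04  9.e-04]
```

View pics/w10.png

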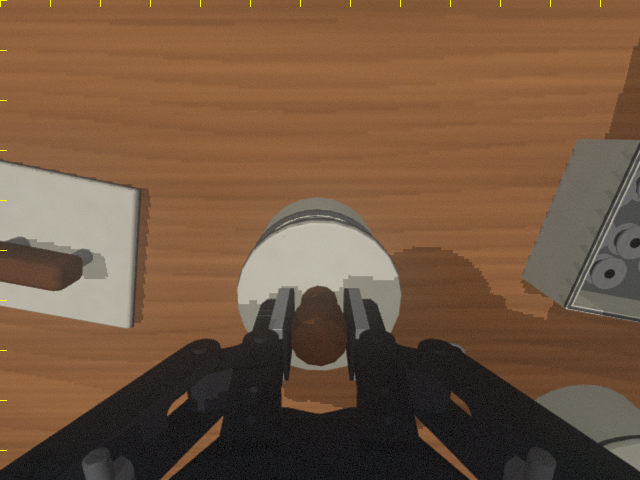

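View pics/s10c.png

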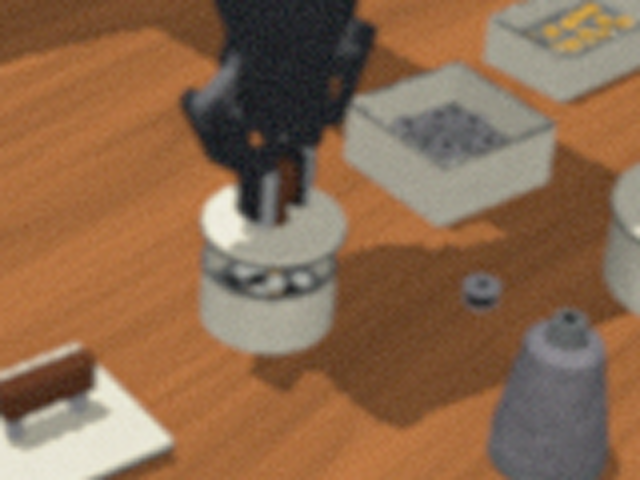

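>>> {"fn": "servo_tool", "kwargs": {"increments": [{"travel":[0,-0.7,5],"hand":1,"yaw":0},{"travel":[0,0,5],"hand":1,"yaw":0},{"travel":[0,0,4],"hand":1,"yaw":0},{"travel":[0,0,3],"hand":1,"yaw":0},{"travel":[0,0,1.5],"hand":1,"yaw":0},{"travel":[0,0,0.5],"hand":1,"yaw":0},{"travel":[0,0,0],"hand":1,"yaw":0},{"travel":[0,0,0],"hand":1,"yaw":0}]}}

```text
t: 17.2
tcp_pos: [0.4569, -0.0129, 0.0504]
tool_rot: [-0.0, 1.0, -0.0, 0.0]
force: [-1.1, -0.1, -0.8]
finger_gap: 0.267
```

>>> {"fn": "servo_tool", "kwargs": {"increments": [{"travel":[0,0,0.6],"hand":1,"yaw":0},{"travel":[0,0,0.3],"hand":1,"yaw":0},{"travel":[0,0,0],"hand":0.7,"yaw":0},{"travel":[0,0,0],"hand":0.6,"yaw":0},{"travel":[0,0,0],"hand":0.4,"yaw":0},{"travel":[0,0,0],"hand":0.2,"yaw":0},{"travel":[0,0,0],"hand":0,"yaw":0},{"travel":[0,0,0],"hand":0,"yaw":0},{"travel":[0,0,-10],"hand":0,"yaw":0},{"travel":[0,0,-25],"hand":0,"yaw":0},{"travel":[0,0,-35],"hand":0,"yaw":0},{"travel":[0,0,-35],"hand":0,"yaw":0},{"travel":[0,0,-20],"hand":0,"yaw":0},{"travel":[0,0,0],"hand":0,"yaw":0}]}}

```text
t: 18.6
tcp_pos: [0.4587, -0.0133, 0.1777]
tool_rot: [-0.0, 1.0, -0.001, 0.004]
force: [0.5, 0.1, 0.7]
finger_gap: 1.0
```

```bash
python3 look.py wrist w11; python3 look.py scene s11; python3 - <<'E'
from h import *
im=cv2.imread("pics/s11.png");cv2.imwrite("pics/s11c.png",cv2.resize(im[180:300,270:430],None,fx=4,fy=4,interpolation=cv2.INTER_CUBIC))
E
```

```text
t 18.65 tcp [457.6 -13.  176.1] phi 90.01 F [-0.7 -0.1 -0.4] gap 1.003 q [ -16.   22.  109.   -0.   48. -106.] [-1.e-04  1.e+00 -6.e-04  2.e-03]
t 18.7 tcp [456.7 -12.8 174.9] phi 90.01 F [-0.3 -0.5 -0.3] gap 0.998 q [ -16.   23.  109.   -0.   48. -106.] [-1.e-04  1.e+00 -2.e-04  5.e-04]
```

View pics/w11.png

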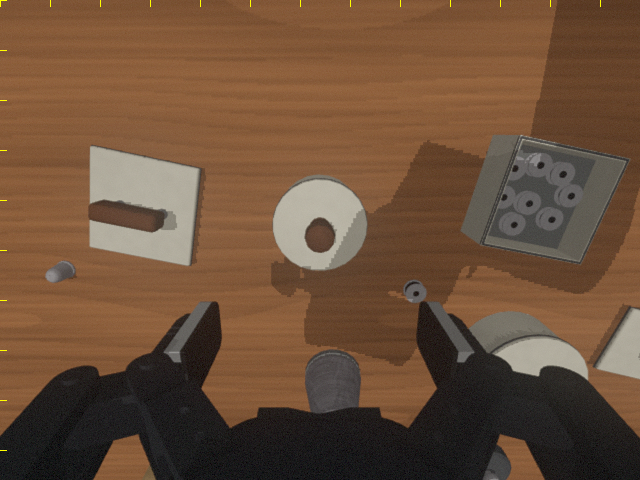

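View pics/s11c.png

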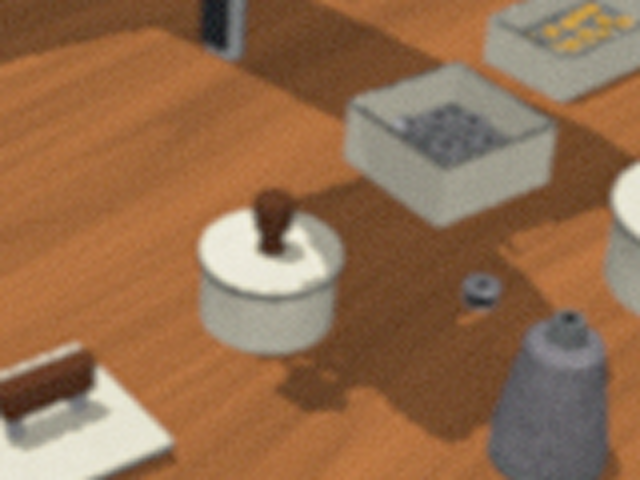

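>>> {"fn": "servo_tool", "kwargs": {"increments": [{"travel":[0,0,0],"hand":0,"yaw":5.6},{"travel":[0,0,0],"hand":0,"yaw":8.5},{"travel":[0,0,0],"hand":0,"yaw":8.5},{"travel":[0,0,0],"hand":0,"yaw":8.5},{"travel":[0,0,0],"hand":0,"yaw":8.5},{"travel":[0,0,0],"hand":0,"yaw":8.5},{"travel":[0,0,0],"hand":0,"yaw":8.5},{"travel":[0,0,0],"hand":0,"yaw":8.5},{"travel":[0,0,0],"hand":0,"yaw":8.5},{"travel":[0,0,0],"hand":0,"yaw":8.5},{"travel":[0,0,0],"hand":0,"yaw":8.5},{"travel":[0,0,0],"hand":0,"yaw":8.5},{"travel":[-13.4,0,0],"hand":0,"yaw":2.5},{"travel":[-40,6,0],"hand":0,"yaw":0},{"travel":[-40,7,0],"hand":0,"yaw":0},{"travel":[-40,7,0],"hand":0,"yaw":0},{"travel":[-22,4,0],"hand":0,"yaw":0},{"travel":[-8,1.6,0],"hand":0,"yaw":0},{"travel":[0,0,0],"hand":0,"yaw":0},{"travel":[0,0,0],"hand":0,"yaw":0}]}}

```text
t: 20.7
tcp_pos: [0.4488, -0.1767, 0.1736]
tool_rot: [0.775, 0.632, -0.0, -0.001]
force: [-0.6, 0.4, 0.3]
finger_gap: 1.002
```

```bash
python3 look.py wrist w12; cat > blob.py <<'E'
import sys
from h import *
f=sys.argv[1];z=float(sys.argv[2]);th=int(sys.argv[3])
s=np.load(f"pics/{f}.npz");im=s["pixels"]
m=(im.min(2)>th).astype(np.uint8)
m=cv2.morphologyEx(m,cv2.MORPH_CLOSE,np.ones((15,15)))
for c in cv2.findContours(m,cv2.RETR_EXTERNAL,cv2.CHAIN_APPROX_NONE)[0]:
    if cv2.contourArea(c)<1500: continue
    P=np.array([ray(s,*p[0],z)[:2]*1e3 for p in c],np.float32)
    print(cv2.boundingRect(c),cv2.minAreaRect(P))
E
python3 blob.py w12 .014 95
```

```text
t 20.75 tcp [ 448.9 -176.5  173.8] phi -11.53 F [-0.1 -0.2 -0.7] gap 0.998 q [-35.  24. 106.   0.  50. -23.] [ 7.746e-01  6.325e-01 -2.000e-04 -1.200e-03]
(267, 169, 108, 102) ((449.8578796386719, -177.7584228515625), (95.70892333984375, 95.99649810791016), 78.44998931884766)
(227, 0, 115, 69) ((453.0048828125, -23.492794036865234), (47.18534469604492, 88.13309478759766), 78.390869140625)
```

View pics/w12.png

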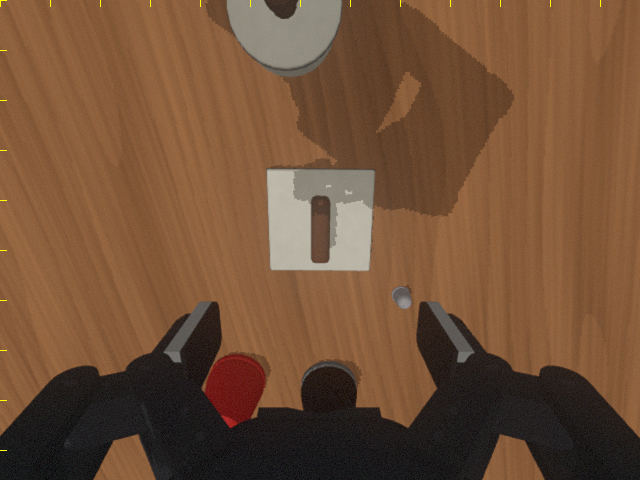

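>>> {"fn": "servo_tool", "kwargs": {"increments": [{"travel":[-1.1,1,20],"hand":0,"yaw":0},{"travel":[0,0,40],"hand":0,"yaw":0},{"travel":[0,0,40],"hand":0,"yaw":0},{"travel":[0,0,30],"hand":0,"yaw":0},{"travel":[0,0,15],"hand":0,"yaw":0},{"travel":[0,0,7],"hand":0,"yaw":0},{"travel":[0,0,3],"hand":0,"yaw":0},{"travel":[0,0,0],"hand":0.3,"yaw":0},{"travel":[0,0,0],"hand":1,"yaw":0},{"travel":[0,0,0],"hand":1,"yaw":0},{"travel":[0,0,0],"hand":1,"yaw":0},{"travel":[0,0,0],"hand":1,"yaw":0},{"travel":[0,0,0],"hand":1,"yaw":0},{"travel":[0,0,0],"hand":1,"yaw":0},{"travel":[0,0,0],"hand":1,"yaw":0},{"travel":[0,0,0],"hand":1,"yaw":0}]}}

```text
t: 22.35
tcp_pos: [0.4506, -0.1797, 0.02]
tool_rot: [0.775, 0.632, 0.0, 0.0]
force: [-0.2, 0.4, 5.3]
finger_gap: 0.178
```

```bash
python3 look.py wrist w13
```

```text
t 22.4 tcp [ 450.6 -179.7   20. ] phi -11.59 F [-0.1  0.3  6.2] gap 0.177 q [-35.  41. 111.  -0.  28. -23.] [7.749e-01 6.321e-01 1.000e-04 5.000e-04]
```

View pics/w13.png

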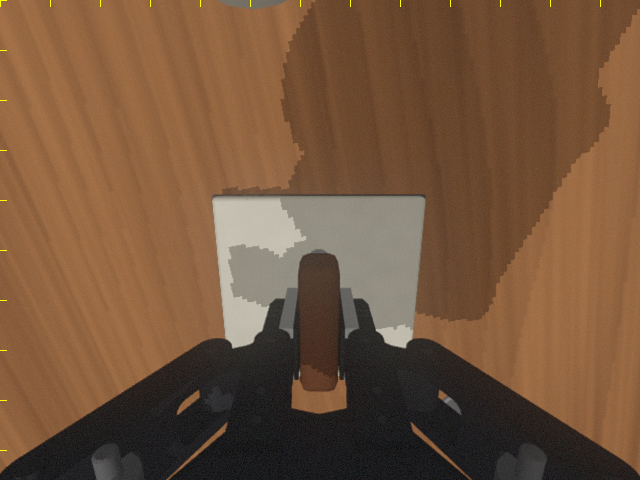

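>>> {"fn": "servo_tool", "kwargs": {"increments": [{"travel":[0,0,-8],"hand":1,"yaw":0},{"travel":[0,0,-22],"hand":1,"yaw":0},{"travel":[0,0,-40],"hand":1,"yaw":0},{"travel":[0,0,-45],"hand":1,"yaw":0},{"travel":[0,0,-40],"hand":1,"yaw":0},{"travel":[12,-4,-25],"hand":1,"yaw":0},{"travel":[30,-9.5,0],"hand":1,"yaw":0},{"travel":[44,-14,0],"hand":1,"yaw":0},{"travel":[44,-14,0],"hand":1,"yaw":0},{"travel":[44,-14,0],"hand":1,"yaw":0},{"travel":[40,-13,0],"hand":1,"yaw":0},{"travel":[28,-9,0],"hand":1,"yaw":0},{"travel":[15,-5,0],"hand":1,"yaw":0},{"travel":[7,-2,0],"hand":1,"yaw":0},{"travel":[0,0,0],"hand":1,"yaw":0},{"travel":[0,0,0],"hand":1,"yaw":0}]}}

```text
t: 24.0
tcp_pos: [0.4208, 0.0956, 0.1995]
tool_rot: [0.775, 0.632, -0.0, 0.0]
force: [0.8, -0.5, -0.6]
finger_gap: 0.18
```

```bash
python3 look.py wrist w14; python3 - <<'E'
from h import *
im=cv2.imread("pics/w14.png");cv2.imwrite("pics/w14c.png",cv2.resize(im[20:220,230:430],None,fx=3,fy=3,interpolation=cv2.INTER_CUBIC))
E
```

```text
t 24.05 tcp [420.9  95.3 199.5] phi -11.65 F [-0.2 -0.7 -0. ] gap 0.181 q [ -2.  18. 111.  -0.  51.  10.] [ 7.752e-01  6.317e-01 -1.000e-04  2.000e-04]
```

View pics/w14.png

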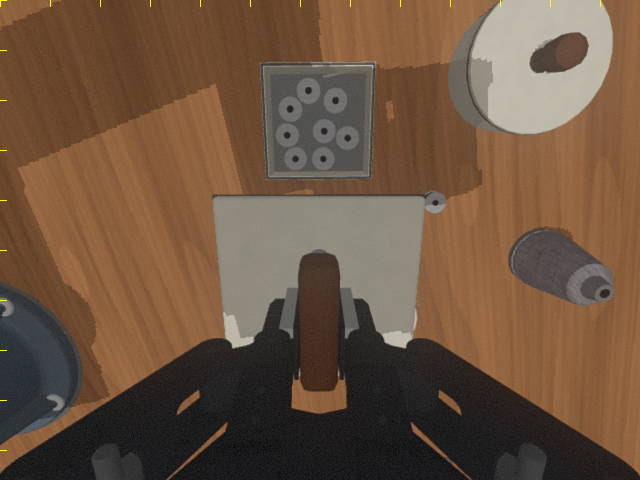

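View pics/w14c.png

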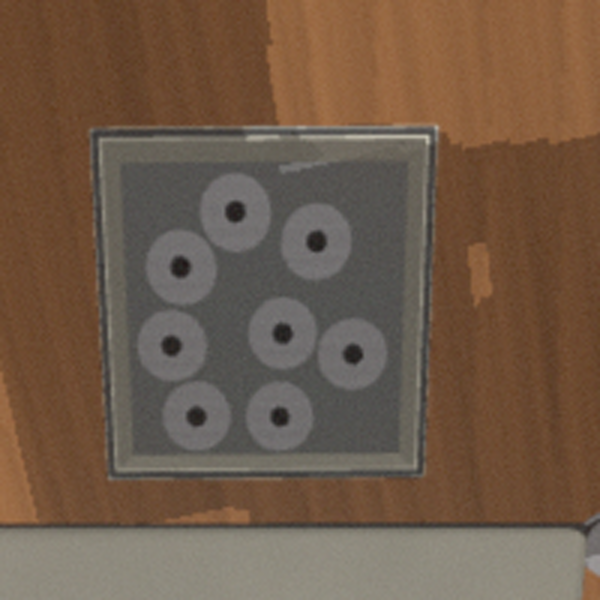

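```bash
python3 - <<'E'
from h import *
s=np.load("pics/w14.npz")
ph=np.radians(-11.65);ty=np.array([np.cos(ph),np.sin(ph)]);tx=np.array([-np.sin(ph),np.cos(ph)]);tcp=np.array([420.9,95.3])
loc=lambda p,z:(lambda d:np.array([d@tx,d@ty]))(ray(s,*p,z)[:2]*1e3-tcp)
P=np.array([ray(s,230+(x-1)/3,20+(y-1)/3,.044)[:2]*1e3 for x,y in [(91,128),(438,126),(423,474),(109,478)]]);e=np.roll(P,-1,0)-P
d=P.mean(0)-tcp
print(P.mean(0),[d@tx,d@ty],np.linalg.norm(e,axis=1).round(1),np.degrees(np.arctan2(e[:,1],e[:,0])).round(1))
for p in [(213,195.5),(425,195.5),(224,330),(415,330)]: print(loc(p,.1935).round(1))
E
```

```text
[438.18759707 178.65759434] [np.float64(85.13130902762018), np.float64(0.09883939779141532)] [91.8 91.2 91.6 91.8] [ -11.3 -101.5  169.1   78.7]
[ 50.2 -46.3]
[50.3 47.7]
[-18.  -47.1]
[-17.9  49.2]
```

>>> {"fn": "servo_tool", "kwargs": {"increments": [{"travel":[10,-0.4,0],"hand":1,"yaw":-0.4},{"travel":[25,0,0],"hand":1,"yaw":0},{"travel":[25,0,0],"hand":1,"yaw":0},{"travel":[15,0,10],"hand":1,"yaw":0},{"travel":[8.5,0,30],"hand":1,"yaw":0},{"travel":[0,0,35],"hand":1,"yaw":0},{"travel":[0,0,28],"hand":1,"yaw":0},{"travel":[0,0,14],"hand":1,"yaw":0},{"travel":[0,0,5],"hand":1,"yaw":0},{"travel":[0,0,2],"hand":1,"yaw":0},{"travel":[0,0,0],"hand":1,"yaw":0},{"travel":[0,0,0],"hand":1,"yaw":0}]}}

```text
t: 25.25
tcp_pos: [0.4374, 0.1782, 0.0762]
tool_rot: [0.773, 0.635, 0.001, 0.001]
force: [0.2, 0.2, -1.4]
finger_gap: 0.177
```

```bash
python3 look.py wrist w15; python3 look.py scene s15; python3 - <<'E'
from h import *
im=cv2.imread("pics/s15.png");cv2.imwrite("pics/s15c.png",cv2.resize(im[150:270,310:470],None,fx=4,fy=4,interpolation=cv2.INTER_CUBIC))
E
```

```text
t 25.3 tcp [437.3 178.2  76.3] phi -11.2 F [ 0.2  0.4 -0.5] gap 0.179 q [  9.  34. 111.   0.  34.  20.] [7.727e-01 6.347e-01 9.000e-04 5.000e-04]
t 25.35 tcp [437.2 178.2  76.2] phi -11.2 F [ 0.2  0.4 -0.8] gap 0.176 q [  9.  34. 111.   0.  34.  20.] [7.727e-01 6.347e-01 8.000e-04 5.000e-04]
```

View pics/w15.png

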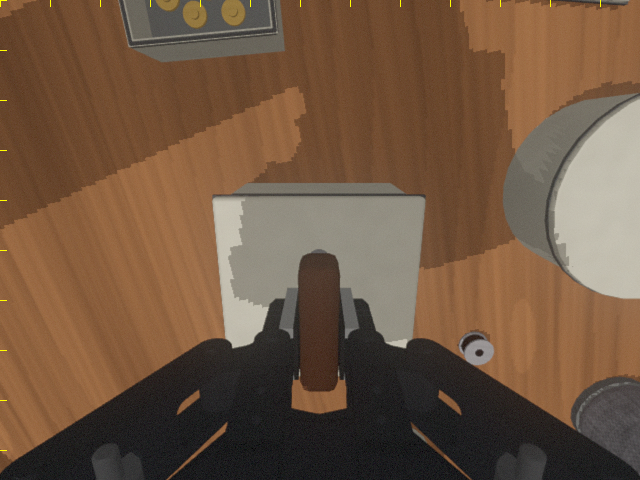

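View pics/s15c.png

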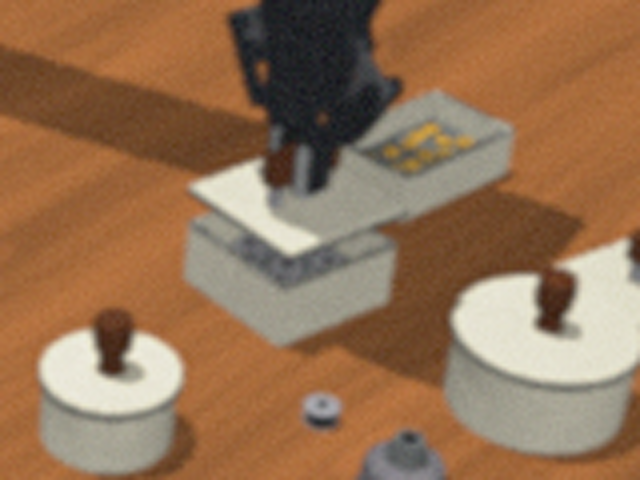

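>>> {"fn": "servo_tool", "kwargs": {"increments": [{"travel":[-0.7,0,5],"hand":1,"yaw":0},{"travel":[0,0,5],"hand":1,"yaw":0},{"travel":[0,0,4],"hand":1,"yaw":0},{"travel":[0,0,3],"hand":1,"yaw":0},{"travel":[0,0,2],"hand":1,"yaw":0},{"travel":[0,0,0.5],"hand":1,"yaw":0},{"travel":[0,0,0],"hand":1,"yaw":0},{"travel":[0,0,0],"hand":1,"yaw":0}]}}

```text
t: 26.15
tcp_pos: [0.4362, 0.1774, 0.056]
tool_rot: [0.773, 0.635, -0.0, -0.0]
force: [-1.2, -1.6, 3.0]
finger_gap: 0.181
```

>>> {"fn": "servo_tool", "kwargs": {"increments": [{"travel":[0,0,0],"hand":0.75,"yaw":0},{"travel":[0,0,0],"hand":0.6,"yaw":0},{"travel":[0,0,0],"hand":0.4,"yaw":0},{"travel":[0,0,0],"hand":0.2,"yaw":0},{"travel":[0,0,0],"hand":0,"yaw":0},{"travel":[0,0,0],"hand":0,"yaw":0},{"travel":[0,0,-10],"hand":0,"yaw":0},{"travel":[0,0,-25],"hand":0,"yaw":0},{"travel":[0,0,-35],"hand":0,"yaw":0},{"travel":[0,0,-35],"hand":0,"yaw":0},{"travel":[0,0,-20],"hand":0,"yaw":0},{"travel":[0,0,0],"hand":0,"yaw":0}]}}

```text
t: 27.35
tcp_pos: [0.4384, 0.1778, 0.1843]
tool_rot: [0.773, 0.635, 0.003, 0.002]
force: [0.6, 0.1, -0.3]
finger_gap: 1.0
```

```bash
python3 look.py wrist w16; python3 look.py scene s16; python3 - <<'E'
from h import *
im=cv2.imread("pics/s16.png");cv2.imwrite("pics/s16c.png",cv2.resize(im[150:270,310:470],None,fx=4,fy=4,interpolation=cv2.INTER_CUBIC))
E
```

```text
t 27.4 tcp [437.2 177.6 182.6] phi -11.19 F [-0.4  0.2  0.3] gap 1.0 q [  9.  23. 107.   0.  50.  20.] [0.7727 0.6348 0.0018 0.0011]
t 27.45 tcp [436.3 177.4 181.4] phi -11.19 F [ 0.5 -1.   0.5] gap 1.0 q [  9.  23. 107.  -0.  50.  20.] [7.727e-01 6.348e-01 5.000e-04 3.000e-04]
```

View pics/w16.png

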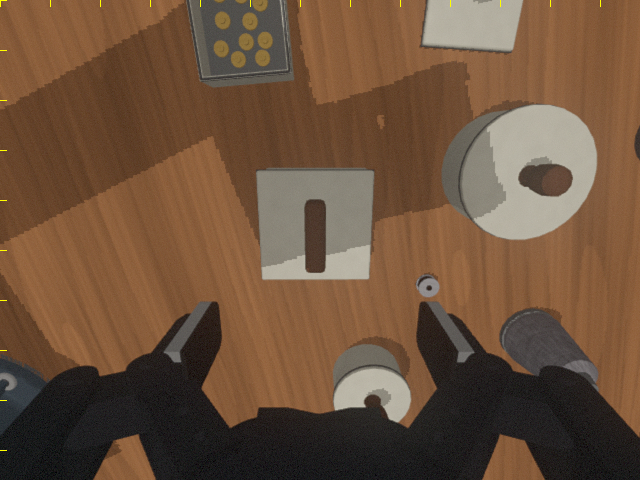

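View pics/s16c.png

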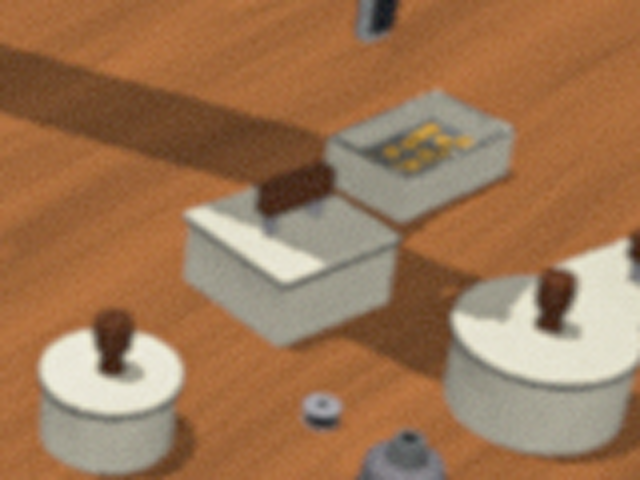

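>>> {"fn": "servo_tool", "kwargs": {"increments": [{"travel":[0,0,0],"hand":0,"yaw":3.4},{"travel":[16,9,0],"hand":0,"yaw":0},{"travel":[35,20,0],"hand":0,"yaw":0},{"travel":[42,23.6,0],"hand":0,"yaw":0},{"travel":[42,23.6,0],"hand":0,"yaw":0},{"travel":[37,20.8,0],"hand":0,"yaw":0},{"travel":[24,13.5,0],"hand":0,"yaw":0},{"travel":[11,6,10],"hand":0,"yaw":0},{"travel":[3.6,1.8,25],"hand":0,"yaw":0},{"travel":[0,0,35],"hand":0,"yaw":0},{"travel":[0,0,20],"hand":0,"yaw":0},{"travel":[0,0,10],"hand":0,"yaw":0},{"travel":[0,0,0],"hand":0,"yaw":0},{"travel":[0,0,0],"hand":0,"yaw":0}]}}

```text
t: 28.85
tcp_pos: [0.604, 0.3512, 0.081]
tool_rot: [0.791, 0.611, -0.0, 0.0]
force: [-0.1, 0.5, 0.4]
finger_gap: 0.996
```

```bash
python3 look.py wrist w17; python3 blob.py w17 .014 90
```

```text
t 28.9 tcp [604.6 351.4  81.9] phi -14.61 F [ 0.2 -0.1 -0.1] gap 0.998 q [21. 46. 77. -0. 57. 36.] [7.913e-01 6.115e-01 8.000e-04 3.000e-04]
(94, 435, 61, 45) ((403.2592468261719, 222.13629150390625), (47.01958465576172, 50.4763069152832), 75.39161682128906)
(319, 373, 113, 55) ((618.5679931640625, 228.97991943359375), (46.85209274291992, 79.63876342773438), 63.40496826171875)
(0, 218, 133, 185) ((401.7830505371094, 354.7749938964844), (131.31704711914062, 112.64432525634766), 83.52017974853516)
(255, 164, 124, 167) ((604.1644287109375, 352.1787414550781), (115.49637603759766, 75.71334838867188), 75.51055145263672)
```

View pics/w17.png

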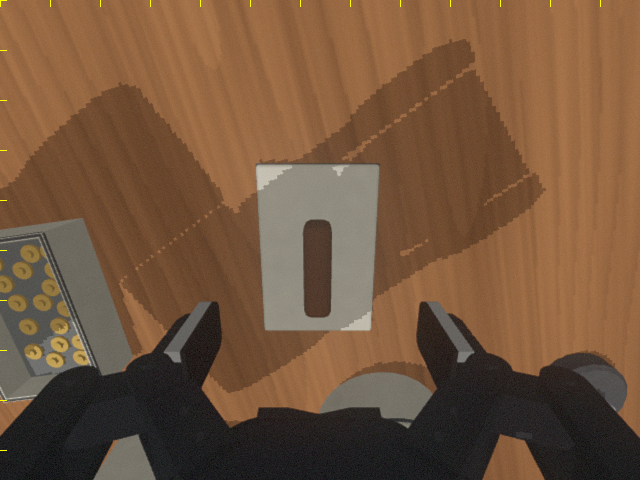

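>>> {"fn": "servo_tool", "kwargs": {"increments": [{"travel":[0.5,-0.5,15],"hand":0,"yaw":0},{"travel":[0,0,20],"hand":0,"yaw":0},{"travel":[0,0,15],"hand":0,"yaw":0},{"travel":[0,0,8],"hand":0,"yaw":0},{"travel":[0,0,2],"hand":0,"yaw":0},{"travel":[0,0,0],"hand":0.3,"yaw":0},{"travel":[0,0,0],"hand":1,"yaw":0},{"travel":[0,0,0],"hand":1,"yaw":0},{"travel":[0,0,0],"hand":1,"yaw":0},{"travel":[0,0,0],"hand":1,"yaw":0},{"travel":[0,0,0],"hand":1,"yaw":0},{"travel":[0,0,0],"hand":1,"yaw":0},{"travel":[0,0,0],"hand":1,"yaw":0},{"travel":[0,0,0],"hand":1,"yaw":0}]}}

```text
t: 30.3
tcp_pos: [0.6039, 0.3522, 0.0215]
tool_rot: [0.791, 0.612, 0.0, 0.0]
force: [-1.1, -1.2, 4.8]
finger_gap: 0.182
```

>>> {"fn": "servo_tool", "kwargs": {"increments": [{"travel":[0,0,-8],"hand":1,"yaw":0},{"travel":[0,0,-22],"hand":1,"yaw":0},{"travel":[0,0,-40],"hand":1,"yaw":0},{"travel":[0,0,-45],"hand":1,"yaw":0},{"travel":[0,0,-40],"hand":1,"yaw":-4.1},{"travel":[0,0,-25],"hand":1,"yaw":-4.1},{"travel":[-10,-15,0],"hand":1,"yaw":0},{"travel":[-20,-30,0],"hand":1,"yaw":0},{"travel":[-26,-39,0],"hand":1,"yaw":0},{"travel":[-26,-39,0],"hand":1,"yaw":0},{"travel":[-23,-34,0],"hand":1,"yaw":0},{"travel":[-14,-20,0],"hand":1,"yaw":0},{"travel":[-6,-9,0],"hand":1,"yaw":0},{"travel":[-2.2,-4.5,0],"hand":1,"yaw":0},{"travel":[0,0,0],"hand":1,"yaw":0},{"travel":[0,0,0],"hand":1,"yaw":0}]}}

```text
t: 31.9
tcp_pos: [0.4019, 0.2475, 0.2011]
tool_rot: [0.745, 0.667, 0.001, 0.0]
force: [0.8, -0.4, -1.5]
finger_gap: 0.179
```

```bash
python3 look.py wrist w18; python3 - <<'E'
from h import *
im=cv2.imread("pics/w18.png");cv2.imwrite("pics/w18c.png",cv2.resize(im[10:210,230:430],None,fx=3,fy=3,interpolation=cv2.INTER_CUBIC))
E
```

```text
t 31.95 tcp [401.8 247.5 201. ] phi -6.39 F [0.3 1.1 0.3] gap 0.182 q [ 18.  21. 105.   0.  53.  24.] [7.454e-01 6.666e-01 8.000e-04 3.000e-04]
```

View pics/w18.png

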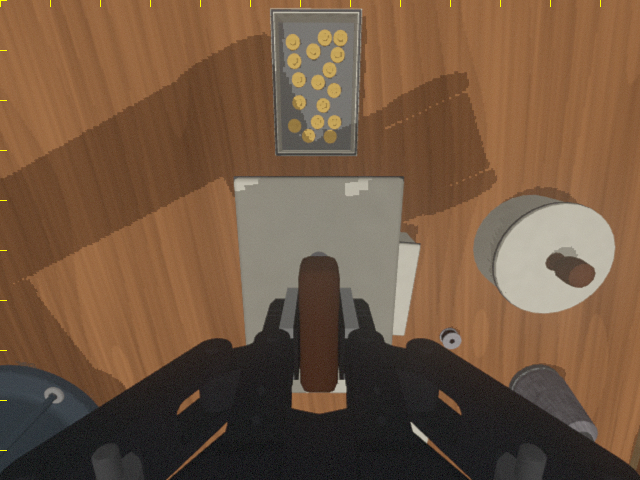

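View pics/w18c.png

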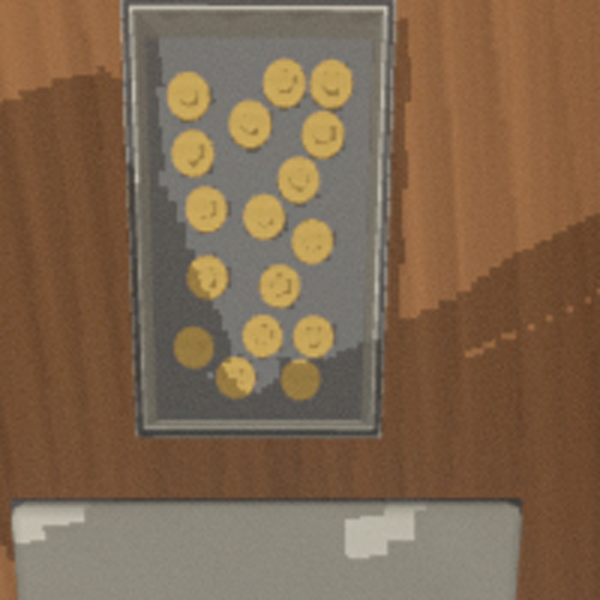

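```bash
python3 - <<'E'
from h import *
s=np.load("pics/w18.npz")
cv2.imwrite("pics/w18d.png",cv2.resize(s["pixels"][0:60,250:380],None,fx=6,fy=6,interpolation=cv2.INTER_CUBIC))
ph=np.radians(-6.39);ty=np.array([np.cos(ph),np.sin(ph)]);tx=np.array([-np.sin(ph),np.cos(ph)]);tcp=np.array([401.8,247.5])
loc=lambda p,z:(lambda d:np.array([d@tx,d@ty]))(ray(s,*p,z)[:2]*1e3-tcp)
P=np.array([ray(s,x,y,.036)[:2]*1e3 for x,y in [(270.8,9.7),(360.7,9.7),(356.2,155.3),(275.7,155.3)]]);e=np.roll(P,-1,0)-P
d=P.mean(0)-tcp
print(P.mean(0),[d@tx,d@ty],np.linalg.norm(e,axis=1).round(1),np.degrees(np.arctan2(e[:,1],e[:,0])).round(1))
z=.201-.0215+.014
for p in [(234.5,177),(404.5,177),(245,330),(396,330)]: print(loc(p,z).round(1))
E
```

```text
[413.27464273 360.85605906] [np.float64(113.92889448954465), np.float64(-1.2126627042154312)] [ 70.8 111.3  71.3 111.3] [ -6.3 -96.3 173.6  83.4]
[ 57.8 -36.4]
[57.8 38.7]
[-19.2 -36.7]
[-19.3  40.2]
```

View pics/w18d.png

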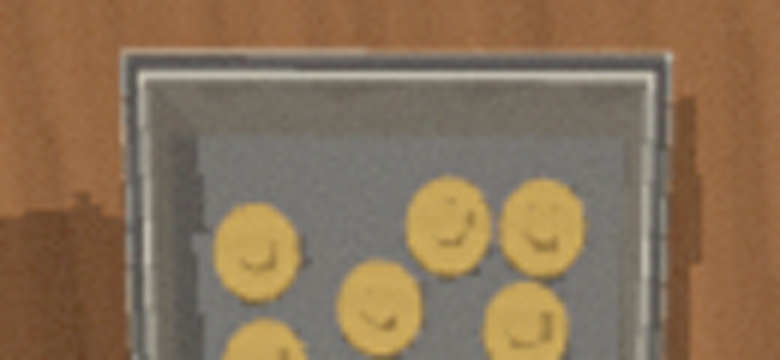

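>>> {"fn": "servo_tool", "kwargs": {"increments": [{"travel":[12,-1,0],"hand":1,"yaw":0},{"travel":[30,-1,0],"hand":1,"yaw":0},{"travel":[35,0,0],"hand":1,"yaw":0},{"travel":[25,0,10],"hand":1,"yaw":0},{"travel":[10,0,30],"hand":1,"yaw":0},{"travel":[2.4,0,40],"hand":1,"yaw":0},{"travel":[0,0,30],"hand":1,"yaw":0},{"travel":[0,0,13],"hand":1,"yaw":0},{"travel":[0,0,5],"hand":1,"yaw":0},{"travel":[0,0,2],"hand":1,"yaw":0},{"travel":[0,0,0],"hand":1,"yaw":0},{"travel":[0,0,0],"hand":1,"yaw":0}]}}

```text
t: 33.15
tcp_pos: [0.4119, 0.3613, 0.0722]
tool_rot: [0.746, 0.666, 0.001, 0.0]
force: [-0.4, 1.6, -1.2]
finger_gap: 0.184
```

```bash
python3 look.py wrist w19; python3 look.py scene s19; python3 look.py top t19;python3 - <<'E'
from h import *
im=cv2.imread("pics/s19.png");a=cv2.resize(im[130:250,350:470],None,fx=5,fy=5,interpolation=cv2.INTER_CUBIC)
cv2.imwrite("pics/s19c.png",a)
E
```

```text
t 33.2 tcp [411.8 361.2  72.2] phi -6.4 F [ 0.2 -0.3 -1.4] gap 0.178 q [ 30.  38. 101.  -0.  41.  36.] [7.455e-01 6.665e-01 1.300e-03 3.000e-04]
t 33.25 tcp [411.6 361.1  72.1] phi -6.4 F [-0.1 -0.2 -0. ] gap 0.175 q [ 30.  38. 101.   0.  41.  36.] [7.455e-01 6.665e-01 1.200e-03 2.000e-04]
t 33.3 tcp [411.5 361.   71.9] phi -6.4 F [ 0.2 -0.  -0.8] gap 0.179 q [ 30.  38. 101.   0.  41.  36.] [7.455e-01 6.665e-01 1.000e-03 2.000e-04]
```

View pics/w19.png

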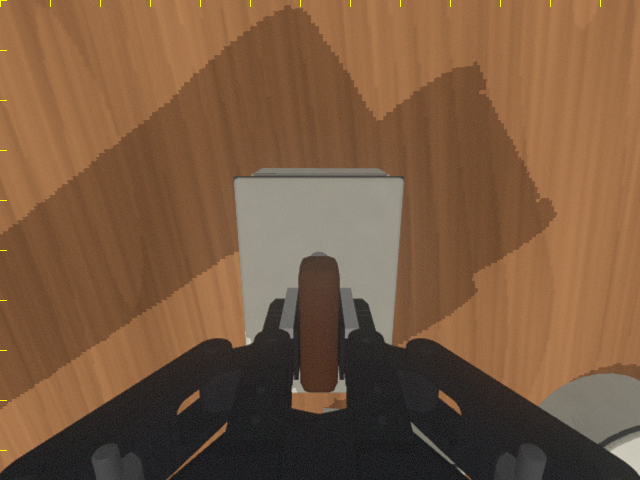

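View pics/s19c.png

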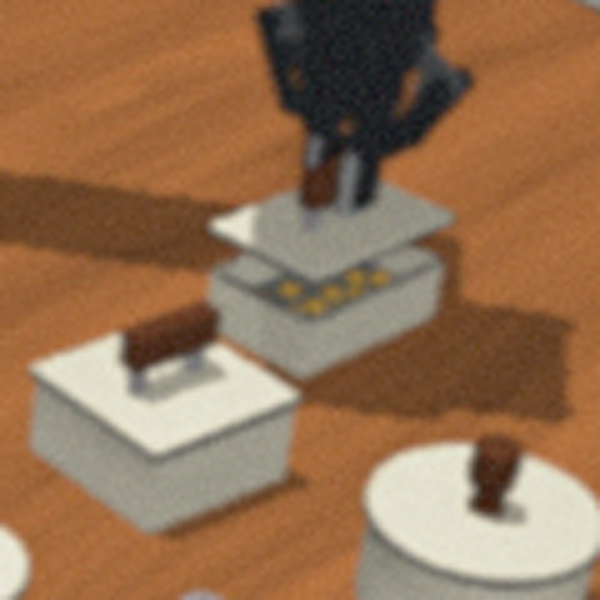

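>>> {"fn": "servo_tool", "kwargs": {"increments": [{"travel":[0,0.4,6],"hand":1,"yaw":0},{"travel":[0,0,5],"hand":1,"yaw":0},{"travel":[0,0,4],"hand":1,"yaw":0},{"travel":[0,0,3],"hand":1,"yaw":0},{"travel":[0,0,2.5],"hand":1,"yaw":0},{"travel":[0,0,1.5],"hand":1,"yaw":0},{"travel":[0,0,0],"hand":1,"yaw":0},{"travel":[0,0,0],"hand":1,"yaw":0}]}}

```text
t: 34.1
tcp_pos: [0.4111, 0.3606, 0.0495]
tool_rot: [0.745, 0.667, -0.0, 0.0]
force: [-1.3, -1.5, 5.3]
finger_gap: 0.18
```

Seated with light contact (5 N at the expected height). Releasing and backing off.

>>> {"fn": "servo_tool", "kwargs": {"increments": [{"travel":[0,0,0],"hand":0.75,"yaw":0},{"travel":[0,0,0],"hand":0.6,"yaw":0},{"travel":[0,0,0],"hand":0.4,"yaw":0},{"travel":[0,0,0],"hand":0.2,"yaw":0},{"travel":[0,0,0],"hand":0,"yaw":0},{"travel":[0,0,0],"hand":0,"yaw":0},{"travel":[0,0,-10],"hand":0,"yaw":0},{"travel":[0,0,-25],"hand":0,"yaw":0},{"travel":[0,0,-40],"hand":0,"yaw":0},{"travel":[0,0,-40],"hand":0,"yaw":0},{"travel":[15,0,-40],"hand":0,"yaw":0},{"travel":[40,0,-25],"hand":0,"yaw":0},{"travel":[45,0,0],"hand":0,"yaw":0},{"travel":[45,0,0],"hand":0,"yaw":0},{"travel":[30,0,0],"hand":0,"yaw":0},{"travel":[15,0,0],"hand":0,"yaw":0},{"travel":[0,0,0],"hand":0,"yaw":0},{"travel":[0,0,0],"hand":0,"yaw":0}]}}

```text
t: 35.9
tcp_pos: [0.4319, 0.5489, 0.229]
tool_rot: [0.745, 0.667, -0.001, 0.0]
force: [-0.7, -0.3, -0.6]
finger_gap: 1.0
```

```bash
python3 look.py scene s20; python3 look.py top t20;python3 - <<'E'
from h import *
im=cv2.imread("pics/s20.png");a=cv2.resize(im[150:290,310:510],None,fx=4,fy=4,interpolation=cv2.INTER_CUBIC)
cv2.imwrite("pics/s20c.png",a)
E
```

```text
t 35.95 tcp [432.1 548.4 229. ] phi -6.41 F [ 0.8 -0.6  0.2] gap 0.999 q [43. 36. 71. -0. 73. 49.] [ 7.455e-01  6.665e-01 -6.000e-04  2.000e-04]
t 36.0 tcp [432.2 548.2 229.1] phi -6.44 F [-0.3  0.   0.1] gap 0.997 q [43. 36. 71. -0. 73. 49.] [ 7.457e-01  6.663e-01 -6.000e-04  2.000e-04]
```

View pics/s20c.png

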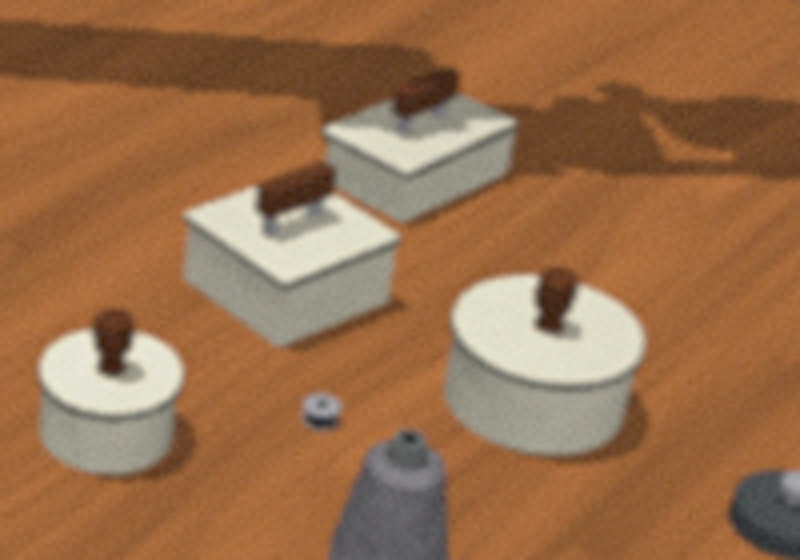

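View pics/t20.png

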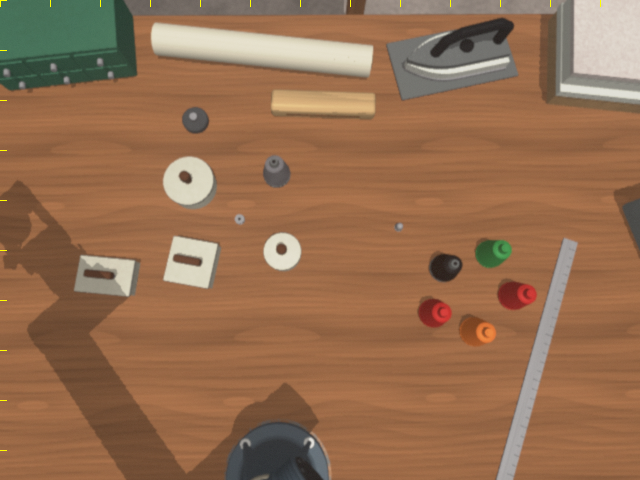

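View pics/s20.png

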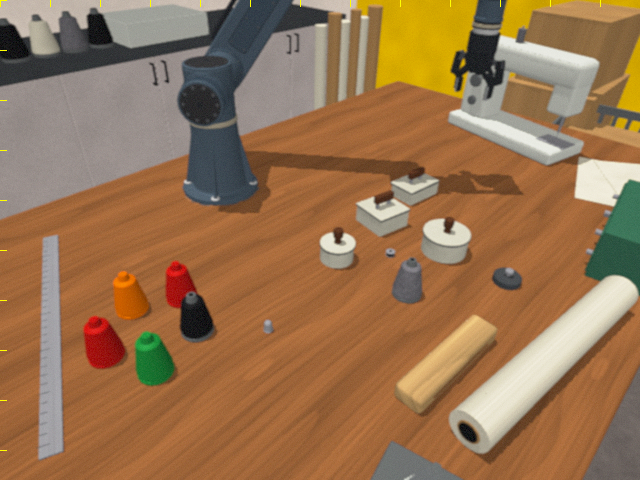

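All four lids sit flat on their tins: large round at (188,181) in the top view, small round (282,251), square (191,262) and oblong (106,275). The cones are where they were, at (276,172) and (445,267), and the arm is well clear.

```bash
python3 -c "
from station import manip
print(manip.sign_off())"
```

```text
the job is handed in; nothing more can be done
None
```

I put the lids on in the order large round, small round, square and oblong. Each was gripped by its knob or bar, lowered until it sat on the rim, and released there. I handed the job in at about 36 s of the 120 s allowed.

- **Seating:** the last top and scene pictures show all four lids flat on their tins with no gap or tilt. At release the gripper was within about 1 mm of the height worked out for a fully seated lid.
- **Forces:** readings at the end of each move were never above about 6 N, well under the limits.
- **Tins and cones:** both cones and all four tins look to be where they started, and the look-alike cones were not touched. The gripper was open and well clear.
- **Disagreements:** none of the checks failed. The top and wrist cameras differed by at most about 2 mm on positions, which is within the lids' play.

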